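# Check the pump driver modules and load the water sampler's filter

### The job

Get the water sampler ready for the field: push the service slide on its deck fully left to its end stop, then take the test probe from its stand and gently rest its tip for a moment on the round brass test point of every pump driver module on the mat, working from left to right as the robot sees them, and put the probe back upright in its stand. Then tip all the white filter balls from the metal cup into the sampler's round filter chamber and stand the empty cup upright back on its coaster; last, push the service slide fully right to its other end stop. Leave the other things on the bench where they are.

Things in the scene. Friction and masses are not known exactly. Their poses are not given: they have to be found in the camera images.
- sampler: White field water sampler case, fixed, 270 (its x) x 200 (its y) mm, flat deck 60 mm high; origin on the table under its centre. Lid stands open, fixed, along its +y side, leaning outwards, 250 mm high. On the deck's +y half: two pump heads and a black box, none above 85 mm; on the -y half: the service slide (-x end) and the filter chamber (+x end).
- service (a joint): Service slide on the sampler's deck, value in m: 0 at the right-hand end stop (run position), 0.060 at the left-hand end stop (service position). It moves along the sampler's +y axis as the value grows (to the robot's left, towards the lid); friction about 1.5 N, stays where it is left. Starts between 0 and 0.022.
- service_top (a point): Centre of the top face of the service slide's black grip. The grip is a block 28 mm (sampler's x) x 20 mm (sampler's y, the sliding direction) x 40 mm high; its top is 114.5 mm above the table; it runs on an aluminium track 40 mm wide and 110 mm long whose top is 74 mm above the table.
- chamber_rim (a point): Centre of the mouth of the sampler's filter chamber, a round grey plastic well, inside diameter 82 mm, outside 90 mm; the rim is 85 mm above the table, 25 mm proud of the deck; its inner floor is 65 mm below the rim, 20 mm above the table.
- stand: Aluminium probe stand, fixed: foot plate 70 x 70 mm, two side walls, top plate 60 x 60 mm whose top is 75 mm above the table, with a vertical hole of 16 mm diameter through its centre. Origin on the table under the hole.
- probe: Hand probe, 60 g, origin at its tip, z towards the handle's end. From the tip: steel shaft 7 mm thick (tip 4 mm) up to 55 mm; round collar 30 mm across from 55 to 60 mm; square handle 16 x 16 mm (faces across its x and y) from 60 to 125 mm. Parked, it stands upright in the stand: shaft in the hole, collar resting on the top plate, tip 20 mm above the table.
- coaster: Thin round black rubber coaster, fixed, 96 mm in diameter, 4 mm thick; origin on the table under its centre.
- cup: Open aluminium cup, 90 g, standing on the coaster: outside diameter 58 mm at the bottom, widening evenly to 74 mm at the rim, 60 mm high, wall 3 mm, floor 4 mm thick; origin at the centre of its underside, z up through the mouth. It holds 3 to 5 loose balls.
- module_1: Pump driver module, loose on the mat, 70 g, 60 (its x) x 44 (its y) mm, green board on a black base, top 13 mm above the table. Origin: centre of its underside. Place 1 of 4 in a row along y, counted from the robot's left (+y); about 100 mm between places. Two to four of the modules are there, the others are None and absent.
- test_point_1 (a point): Top centre of the test point of module_1: a flat round brass pad, 14 mm in diameter, 15 mm above the table, on the module's midline, 19 mm from its centre towards its +x end (the end away from the white connector). Rigid.
- module_2: Pump driver module, loose on the mat, 70 g, 60 (its x) x 44 (its y) mm, green board on a black base, top 13 mm above the table. Origin: centre of its underside. Place 2 of 4 in a row along y, counted from the robot's left (+y); about 100 mm between places. Two to four of the modules are there, the others are None and absent.
- test_point_2 (a point): Top centre of the test point of module_2: a flat round brass pad, 14 mm in diameter, 15 mm above the table, on the module's midline, 19 mm from its centre towards its +x end (the end away from the white connector). Rigid.
- module_3: Pump driver module, loose on the mat, 70 g, 60 (its x) x 44 (its y) mm, green board on a black base, top 13 mm above the table. Origin: centre of its underside. Place 3 of 4 in a row along y, counted from the robot's left (+y); about 100 mm between places. Two to four of the modules are there, the others are None and absent.
- test_point_3 (a point): Top centre of the test point of module_3: a flat round brass pad, 14 mm in diameter, 15 mm above the table, on the module's midline, 19 mm from its centre towards its +x end (the end away from the white connector). Rigid.
- module_4: Pump driver module, loose on the mat, 70 g, 60 (its x) x 44 (its y) mm, green board on a black base, top 13 mm above the table. Origin: centre of its underside. Place 4 of 4 in a row along y, counted from the robot's left (+y); about 100 mm between places. Two to four of the modules are there, the others are None and absent.
- test_point_4 (a point): Top centre of the test point of module_4: a flat round brass pad, 14 mm in diameter, 15 mm above the table, on the module's midline, 19 mm from its centre towards its +x end (the end away from the white connector). Rigid.
- ball_1_center (a point): Centre of a white ceramic filter ball, 20 mm in diameter, 11 g, rolls freely. Starts in the cup. None if absent.
- ball_2_center (a point): Centre of a white ceramic filter ball, 20 mm in diameter, 11 g, rolls freely. Starts in the cup. None if absent.
- ball_3_center (a point): Centre of a white ceramic filter ball, 20 mm in diameter, 11 g, rolls freely. Starts in the cup. None if absent.
- ball_4_center (a point): Centre of a white ceramic filter ball, 20 mm in diameter, 11 g, rolls freely. Starts in the cup. None if absent.
- ball_5_center (a point): Centre of a white ceramic filter ball, 20 mm in diameter, 11 g, rolls freely. Starts in the cup. None if absent.
- screwdriver: Bystander, loose: the black-handled screwdriver, 170 mm long, lying in front of the clear parts organiser. Origin at its underside's centre. Not part of the job.
- tape: Bystander, loose: the small black tape roll, 60 mm across, 19 mm high. Origin at its underside's centre. Not part of the job.
- spool: Bystander, loose: the copper wire spool, 56 mm across, 40 mm high. Origin at its underside's centre. Not part of the job.
Mind the look-alikes: they are no part of the job. What is shaped like the module_2 but pink or purple is not meant.

How it is judged (in metres and radians):
On the way, in this order (a step that is already met when the one before it is completed fails the run):
1. the service slide is at its left-hand end stop (value of joint service above 0.056 m), for 0.2 s.
2. the probe tip rests on the test point of module_1 (distance between probe and test_point_1 below 0.008 m and contact force between probe and module_1 above 0.2 N), for 0.2 s.
3. the probe tip rests on the test point of module_2 (distance between probe and test_point_2 below 0.008 m and contact force between probe and module_2 above 0.2 N), for 0.2 s.
4. the probe tip rests on the test point of module_3 (distance between probe and test_point_3 below 0.008 m and contact force between probe and module_3 above 0.2 N), for 0.2 s.
5. the probe tip rests on the test point of module_4 (distance between probe and test_point_4 below 0.008 m and contact force between probe and module_4 above 0.2 N), for 0.2 s.
6. the probe is back in its stand and let go (horizontal distance between probe and stand below 0.012 m and z of probe in the frame of stand between 0.015 and 0.026 m and angle between probe's own z axis and vertical below 0.15 rad and contact force between the fingers and probe below 0.05 N and value of joint service above 0.056 m), for 0.3 s.
7. all the balls are in the filter chamber (horizontal distance between each of ball_1_center, ball_2_center, ball_3_center, ball_4_center, ball_5_center and chamber_rim below 0.042 m and z of ball_1_center in the frame of chamber_rim between -0.065 and -0.003 m and z of ball_2_center in the frame of chamber_rim between -0.065 and -0.003 m and z of ball_3_center in the frame of chamber_rim between -0.065 and -0.003 m and z of ball_4_center in the frame of chamber_rim between -0.065 and -0.003 m and z of ball_5_center in the frame of chamber_rim between -0.065 and -0.003 m and horizontal distance between probe and stand below 0.012 m and z of probe in the frame of stand between 0.015 and 0.026 m and angle between probe's own z axis and vertical below 0.15 rad and value of joint service above 0.056 m), for 0.3 s.
8. the service slide is back at its right-hand end stop (value of joint service below 0.004 m), for 0.2 s.
At the end, for the whole second after the job is handed in: Slide back within 4 mm of its right-hand stop; probe at rest upright in its stand (tip within 12 mm of the hole axis, collar down within 6 mm); every ball in the filter chamber below its rim; cup at rest upright on the coaster, within 30 mm of its centre (value of joint service below 0.004 m and horizontal distance between probe and stand below 0.012 m and z of probe in the frame of stand between 0.015 and 0.026 m and angle between probe's own z axis and vertical below 0.15 rad and linear speed of each of probe, cup below 0.02 m/s and horizontal distance between each of ball_1_center, ball_2_center, ball_3_center, ball_4_center, ball_5_center and chamber_rim below 0.042 m and z of ball_1_center in the frame of chamber_rim between -0.065 and -0.003 m and z of ball_2_center in the frame of chamber_rim between -0.065 and -0.003 m and z of ball_3_center in the frame of chamber_rim between -0.065 and -0.003 m and z of ball_4_center in the frame of chamber_rim between -0.065 and -0.003 m and z of ball_5_center in the frame of chamber_rim between -0.065 and -0.003 m and horizontal distance between cup and coaster below 0.03 m and angle between cup's own z axis and vertical below 0.1 rad and height (world z) of cup below 0.01 m); the robot touches nothing.
It fails at once if the screwdriver is shoved aside (distance of screwdriver from where it was at the start of the episode above 0.03 m).
It fails at once if the tape is shoved aside (distance of tape from where it was at the start of the episode above 0.03 m).
It fails at once if the spool is shoved aside (distance of spool from where it was at the start of the episode above 0.03 m).
It fails at once if the probe is pressed hard onto a module (contact force between probe and module_1 above 40 N or contact force between probe and module_2 above 40 N or contact force between probe and module_3 above 40 N or contact force between probe and module_4 above 40 N).
Of ball_1, ball_2, ball_3, ball_4, ball_5 only 3 to 5 are there at a start; the rules pass over those that are not, and their reading is None.
Of module_1, module_2, module_3, module_4 only 2 to 4 are there at a start; the rules pass over those that are not, and their reading is None.
At some moment in a run one of module_1, module_2, module_3, module_4 may be knocked a few centimetres aside while the robot is not near it.
It also fails if it takes over 210 s, if anything falls off the work surface, if the arm or the gripper's body presses on something with over 40 N, if the wrist force passes 120 N, or if a joint passes its speed limit or range.

### The arm

A 6-joint arm with a two-finger parallel gripper is mounted at the origin on the work surface. World frame = base frame: x ahead of the robot, y to its left, z up, the work surface at z = 0. Lengths are in mm, angles in rad, forces in N, time in s.
With the tool pointing down it reaches from about 350 to 875 mm from the base axis. Payload 4.2 kg.
Tool frame: the origin (TCP) lies at the very end of the fingers, on their centre line; the grasp point (between the pads) lies 19 mm behind it; z points along the fingers, y is the line along which they close (so a half turn about z gives the same grasp; the last joint's range is limited). The gripper opens to 85 mm and grips with 20 to 120 N. Pads are 22 mm wide; open, the fingers measure 114 mm over their backs; the gripper's body (76 mm by 85 mm) begins 54 mm behind the grasp point. The pads swing forward as they close: fully open they stand 13 mm farther back than shut.
Start: joints at [1.455, 0.385, 0.008, 0, -1.194, -0.259], TCP at [228.771, 581.604, 231.312] pointing down, gripper open.
Joint ranges: [-3.14, 3.14], [-1.21, 2.06], [-1.07, 1.41], [-3.16, 2.05], [-2.99, -0.16], [-3.1, 3.1]. Speed limits (rad/s): [2.79, 2.79, 3.14, 3.14, 3.14, 3.14].

### API

Orientations are given as a unit quaternion [x, y, z, w].
In Python, from bench import monitor, get_image, camera_info, job_done gives the robot as it stands.
- The arm moves only by the tool send_rows, never from a script. Its argument "series" is a list of rows, each a list of 3 entries, a list of its own where there are three numbers: the shift along the tool's x, y, z in mm, then the turn, a rotation vector about the tool's x, y, z in rad, then the finger opening in mm, from 0 to 85.4. A call has 1 to 8 rows; each row shifts and turns the commanded pose from where the row before left it, along the tool's axes as they then stand; what a row does not reach is not made up. A row lasts 1/10 s, in which the tool goes at most 50 mm and 8.59 degrees, less where a joint would pass 70% of its speed; a pose out of reach is approached as far as the arm can. A call with a gripper value outside its range is refused whole. The fingers move at their own pace and stop on an object; the grip force is fixed at half the most. Time passes only in rows, so rows that do not move let the fingers close. It gives the time, the measured TCP pose, the force, the opening and the grip force at its end, in the units of the state.
- monitor.read_state(): the state, without advancing time (a new reading comes with each control period).
- get_image(name): name is "scene" or "top" or "wrist"; returns the picture (480x640x3 uint8, red, green, blue); there is no depth.
- camera_info(name): a dict with "intrinsics" (3x3 intrinsics, pixels), "R" (3x3) and "t" (3): a world point X has camera coordinates R X + t. Camera axes: x right, y down, z forward; pixel columns grow to the right and rows downward; lengths in mm; the calibration is good to about 2 mm. A picture is of the moment at which its call begins: read the wrist's pose just before it. camera_info takes no time and is no camera call; for the wrist camera it gives the pose at the moment of the call.
- job_done(): hands the job in; it is judged then, once.
The state is a dict: "clock": time; "joints": joint angles; "joint_vel": joint speeds; "joint_efforts": joint torques, N m; "position": TCP position; "ee_rot": TCP orientation; "contact_force": force on the tool from outside, world axes, zero at the start; "wrist_torque": the same for the moment, N m; "gripper_width": finger opening in mm; "grasp_force": force on a finger pad.
Only numpy, scipy, OpenCV 4.12 (cv2) and the standard library are available. Lean on these libraries where they do the work, as an engineer would, in place of code of your own. Each camera call takes 0.05 s, during which the arm holds its last target. There are 200 camera calls.

## Working session

There is one attempt and no reset: what is moved stays moved. The work goes in short steps, Python scripts to look and compute and a tool call to move; the robot and the scene stay as the last step left them, time stands still between calls to the robot, and variables do not carry over. Pictures are saved under pics/ and viewed, at most 14 in all, crops included, and the job is handed in when it is done.

Besides the shell and the picture viewer there is one more tool, called after "Emit:" as name(argument=value, ...), one argument or row to a line, values as JSON. send_rows: Moves the arm, as the interface text tells. Its arguments: {"type":"object","properties":{"series":{"type":"array"}},"required":["series"]}

```bash
mkdir -p pics; ls
python3 - <<'E'
from bench import monitor,get_image,camera_info
import cv2,json
print(monitor.read_state())
for n in("scene","top"):
    im=get_image(n); cv2.imwrite(f"pics/{n}0.png",im[:,:,::-1]); c=camera_info(n); print(n,c)
print(camera_info("wrist"))
E
```

```text
pics
{'clock': 0.0, 'joints': array([ 1.45459675e+00,  3.85567021e-01,  6.59204562e-03, -5.12436189e-04,
       -1.19401810e+00, -2.58617048e-01]), 'joint_vel': array([-0.00106356, -0.00119453,  0.0019522 , -0.00068453, -0.00017165,
        0.00093103]), 'joint_efforts': array([ 6.38580082e-05, -3.92292273e+01,  1.88401276e+01,  4.18616831e+00,
       -4.60582698e-03, -5.84176803e-06]), 'position': array([228.56606221, 581.05568304, 230.20007169]), 'ee_rot': array([ 9.82472163e-01, -1.86405971e-01, -1.59390827e-04,  1.11253190e-03]), 'contact_force': array([0.16325204, 0.4639528 , 0.31035553]), 'wrist_torque': array([ 0.03387145, -0.00464352,  0.09968501]), 'grasp_force': 0.0, 'gripper_width': 85.2720008159615}
scene {'intrinsics': array([[505.85611236,   0.        , 313.36541789],
       [  0.        , 505.85611236, 236.51515117],
       [  0.        ,   0.        ,   1.        ]]), 'R': array([[ 0.45466532,  0.89031036, -0.02503805],
       [ 0.46184888, -0.25970837, -0.84808441],
       [-0.76156093,  0.37403078, -0.52926923]]), 't': array([-217.30093574, -169.40566446, 1504.28195861])}
top {'intrinsics': array([[467.86103889,   0.        , 321.23338265],
       [  0.        , 467.86103889, 235.94045146],
       [  0.        ,   0.        ,   1.        ]]), 'R': array([[ 0.10262716, -0.99470482, -0.00547533],
       [-0.96995112, -0.09884951, -0.2223142 ],
       [ 0.22059577,  0.02812628, -0.9749597 ]]), 't': array([-53.58147949, 539.35315803, 871.31635794])}
{'intrinsics': array([[365.13589318,   0.        , 325.70029577],
       [  0.        , 365.13589318, 238.8638209 ],
       [  0.        ,   0.        ,   1.        ]]), 'R': array([[-0.36633091, -0.9304838 ,  0.00124619],
       [-0.89428788,  0.35244988,  0.27573224],
       [-0.25700361,  0.09989479, -0.96123367]]), 't': array([624.58853631, -35.80272589, 378.06831564])}
```

View pics/top0.png

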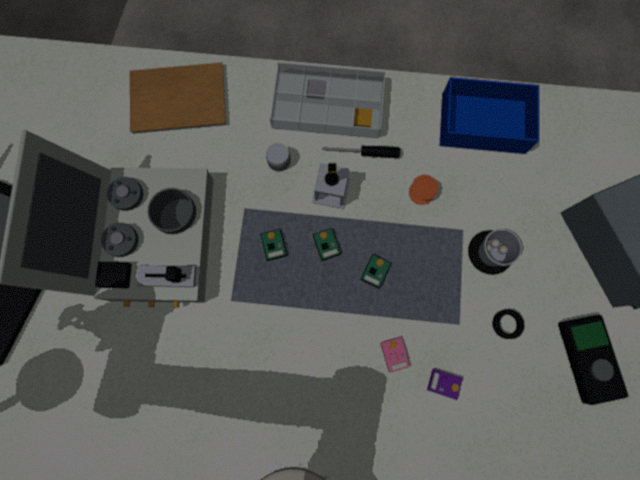

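View pics/scene0.png

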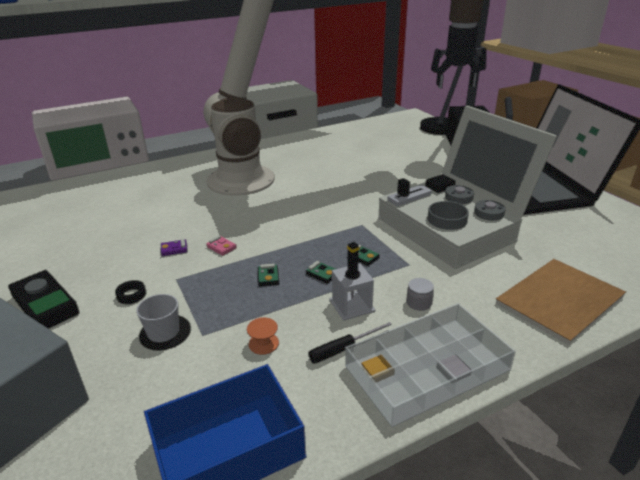

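The top view shows three green modules at (273,244), (326,243) and (376,270). The pink one at (396,353) and the purple one at (445,383) are look-alikes and don't count. The chamber is at (172,210), the slide grip at (174,273), the probe and stand at (332,180), the cup at (500,248), the tape at (508,323) and the screwdriver at (362,151). The scene view agrees. Next I'll take rough positions.

```bash
cat > h.py <<'E'
import numpy as np, cv2
from scipy.spatial.transform import Rotation as Rot
from bench import monitor,get_image,camera_info
def ray(c,uv):
    d=c["R"].T@np.linalg.solve(c["intrinsics"],[uv[0],uv[1],1.]); return -c["R"].T@c["t"], d/np.linalg.norm(d)
def plane(c,uv,z):
    o,d=ray(c,uv); return o+d*(z-o[2])/d[2]
def tri(*cu):
    A=np.zeros((3,3));b=np.zeros(3)
    for c,uv in cu:
        o,d=ray(c,uv);P=np.eye(3)-np.outer(d,d);A+=P;b+=P@o
    x=np.linalg.solve(A,b); return x,[round(float(np.linalg.norm((np.eye(3)-np.outer(d,d))@(x-o))),1) for o,d in [ray(*k) for k in cu]]
def proj(c,X):
    p=c["intrinsics"]@(c["R"]@np.asarray(X,float)+c["t"]); return p[:2]/p[2]
def shot(n,name=None):
    c=camera_info(n); im=get_image(n)[:,:,::-1].copy()
    if name: cv2.imwrite(f"pics/{name}.png",im)
    return c,im
def blobs(im,lo,hi,amin=15,roi=None):
    m=cv2.inRange(cv2.cvtColor(im,cv2.COLOR_BGR2HSV),np.array(lo),np.array(hi))
    if roi: k=np.zeros_like(m);k[roi[1]:roi[3],roi[0]:roi[2]]=1;m*=k
    n,l,s,ce=cv2.connectedComponentsWithStats(m)
    return [(ce[i].round(1),int(s[i,4]),s[i,:4]) for i in range(1,n) if s[i,4]>=amin],l
def target(pos,xdir,zdir=(0,0,-1)):
    """rotation with tool z=zdir, tool x near xdir"""
    z=np.array(zdir,float);z/=np.linalg.norm(z);x=np.array(xdir,float);x-=z*(x@z);x/=np.linalg.norm(x)
    return Rot.from_matrix(np.c_[x,np.cross(z,x),z])
def delta(pos,R,rel=None):
    """shift (current tool axes) and rotvec to reach pos,R"""
    s=monitor.read_state();R0=Rot.from_quat(s["ee_rot"])
    return (R0.inv().apply(np.array(pos)-s["position"])).round(1),((R0.inv()*R).as_rotvec()).round(4)
E
python3 - <<'E'
from h import *
cs={n:camera_info(n) for n in("scene","top")}; im={n:cv2.imread(f"pics/{n}0.png") for n in cs}
t=cs["top"];s=cs["scene"]
bl,l=blobs(im["top"],(35,80,25),(90,255,255),30)
for b in bl: print("green",b,plane(t,b[0],13).round())
bl,l=blobs(im["top"],(8,100,60),(30,255,255),6,(230,210,465,330))
for b in bl: print("brass",b,plane(t,b[0],15).round())
print("grip",tri((t,(174,272)),(s,(403,182))))
print("probe top",tri((t,(332,166)),(s,(353,245))))
print("chamber",plane(t,(172,210),85),plane(s,(448,212),85))
print("cup rim",plane(t,(503,247),64), plane(s,(159,307),64),"coaster",plane(t,(492,252),4))
print("stand top",plane(t,(333,180),75))
print("deck corners",[plane(t,p,60).round() for p in((208,170),(204,300))])
print("tape",plane(t,(508,323),10),"driver",plane(t,(362,151),10),"spool",plane(t,(424,189),20))
a=im["top"]; cv2.imwrite("pics/c1.png",cv2.resize(a[150:320,90:290],None,fx=4,fy=3.5,interpolation=cv2.INTER_CUBIC))
w=Rot.from_quat(monitor.read_state()["ee_rot"]).as_matrix();print(w.round(2));c=camera_info("wrist");print("camera in tool",w.T@(-c["R"].T@c["t"]-monitor.read_state()["position"]),(c["R"]@w).round(2))
E
```

```text
green (array([272.9, 242.7]), 368, array([261, 229,  25,  31], dtype=int32)) [528. 102.  13.]
green (array([326. , 242.4]), 372, array([313, 229,  28,  30], dtype=int32)) [540.  -8.  13.]
green (array([376.4, 269.3]), 393, array([362, 255,  29,  33], dtype=int32)) [ 494. -117.   13.]
green (array([589.3, 335.5]), 818, array([570, 321,  39,  30], dtype=int32)) [ 404. -549.   13.]
brass (array([270.9, 235. ]), 39, array([268, 232,   7,   7], dtype=int32)) [544. 108.  15.]
brass (array([323.2, 234.9]), 40, array([320, 232,   7,   7], dtype=int32)) [555.  -1.  15.]
brass (array([379.8, 262. ]), 41, array([377, 259,   7,   7], dtype=int32)) [ 510. -123.   15.]
grip (array([435.31187862, 265.60472261, 109.93773267]), [0.8, 0.8])
probe top (array([659.08656821,  -7.04276343, 143.08258992]), [0.1, 0.1])
chamber [558.76862922 298.36117188  85.        ] [569.64410387 295.11306348  85.        ]
cup rim [ 555.29999963 -356.79377322   64.        ] [ 560.82466301 -352.88644622   64.        ] coaster [ 556.74999917 -356.12499038    4.        ]
stand top [656.13368984 -10.41741713  75.        ]
deck corners [array([657., 248.,  60.]), array([393., 214.,  60.])]
tape [ 412.78317972 -389.24497329   10.        ] driver [752.49615943 -66.13361399  10.        ] spool [ 675.1953089  -204.03695404   20.        ]
[[ 0.93 -0.37 -0.  ]
 [-0.37 -0.93 -0.  ]
 [ 0.    0.   -1.  ]]
camera in tool [  70.03132086   -0.28174498 -142.15983419] [[-0.    1.    0.  ]
 [-0.96  0.   -0.28]
 [-0.28 -0.    0.96]]
```

View pics/c1.png

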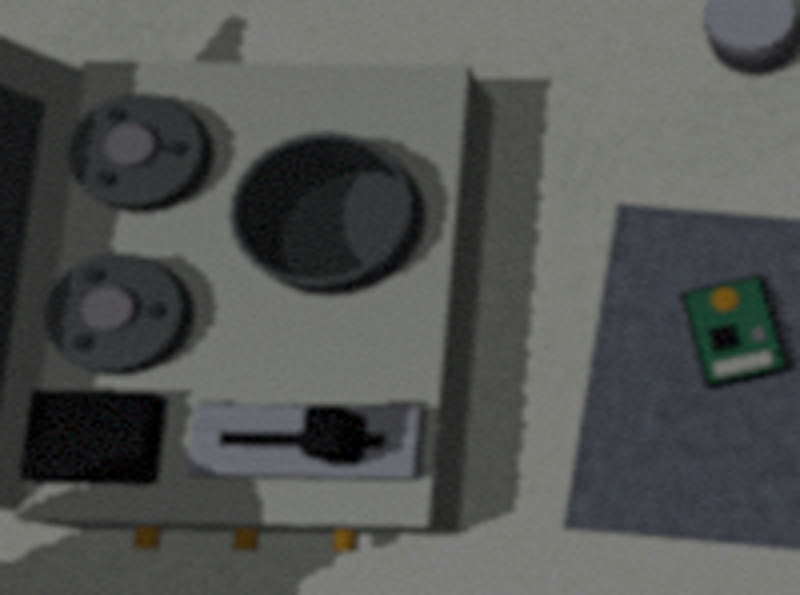

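The crop shows the grip at crop (335,435) on its track, the chamber mouth at (325,215) and the black box at (95,435). I'll move over the sampler to look closer with the wrist camera.

Run:
```python
from h import *
a=0.128
print(delta((440,265,330),target(0,(np.cos(a),np.sin(a),0))))
```

```text
(array([312.5, 217. , -99.2]), array([ 1.900e-03,  4.000e-04, -5.029e-01]))
```

Emit:
send_rows(
  series=[
    [[0,0,-50],[0,0,0],85],
    [[0,0,-49],[0,0,0],85],
    [[39,27,0],[0,0,0],85],
    [[39,27,0],[0,0,0],85],
    [[39,27,0],[0,0,0],85],
    [[39,27,0],[0,0,0],85],
    [[39,27,0],[0,0,0],85],
    [[39,27,0],[0,0,0],85],
  ],
)

```text
clock: 0.9
position: [387.7, 343.3, 330.0]
ee_rot: [0.983, -0.186, -0.0, 0.0]
contact_force: [0.6, 0.1, 1.0]
gripper_width: 85.0
grasp_force: 0.0
```

Emit:
send_rows(
  series=[
    [[39,27,0],[0,0,0],85],
    [[39,27,0],[0,0,0],85],
    [[0,0,0],[0,0,-0.126],85],
    [[0,0,0],[0,0,-0.126],85],
    [[0,0,0],[0,0,-0.126],85],
    [[0,0,0],[0,0,-0.125],85],
    [[0,0,0],[0,0,0],85],
    [[0,0,0],[0,0,0],85],
  ],
)

```text
clock: 1.7
position: [439.9, 266.3, 330.0]
ee_rot: [0.998, 0.063, -0.0, 0.0]
contact_force: [-0.1, 0.2, 1.1]
gripper_width: 84.9
grasp_force: 0.0
```

Run:
```python
from h import *
import pickle
s=monitor.read_state();print(s["position"],s["joints"].round(2),s["clock"],s["contact_force"])
c,im=shot("wrist","w1");pickle.dump(c,open("w1.pkl","wb"))
for n,X in dict(grip=(435,266,114),ch=(562,297,85)).items():print(n,proj(c,X))
```

```text
[439.88322574 266.30244286 330.01145176] [ 0.86  0.14 -0.08 -0.   -1.35  0.84] 1.7 [-0.10657647  0.15216163  1.06737229]
grip [325.74653483 212.17887188]
ch [310.54370536  75.69766421]
```

View pics/w1.png

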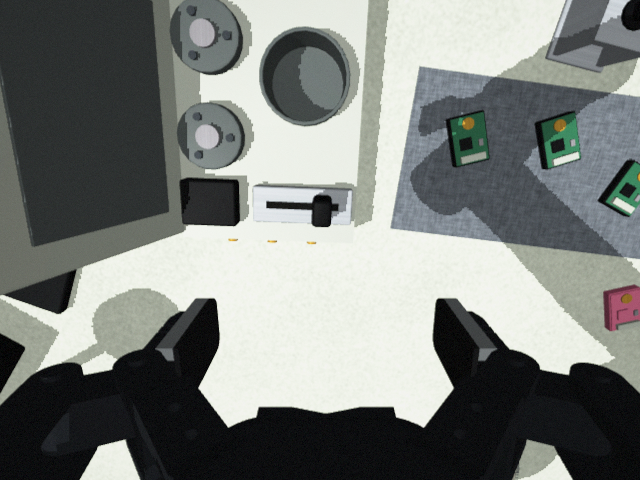

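The wrist view shows the grip at (321,210), the chamber mouth at (305,76), and the modules at (467,138), (557,140) and (628,188). I'll go lower for the second view.

Emit:
send_rows(
  series=[
    [[5,0,40],[0,0,0],60],
    [[5,0,40],[0,0,0],60],
    [[5,0,40],[0,0,0],60],
    [[0,0,0],[0,0,0],60],
    [[0,0,0],[0,0,0],60],
  ],
)

```text
clock: 2.25
position: [455.4, 268.4, 210.9]
ee_rot: [0.998, 0.064, 0.0, 0.001]
contact_force: [1.0, 0.4, 0.6]
gripper_width: 60.0
grasp_force: 0.0
```

Run:
```python
from h import *
import pickle
s=monitor.read_state();print(s["position"])
c,im=shot("wrist","w2");pickle.dump(c,open("w2.pkl","wb"))
c1=pickle.load(open("w1.pkl","rb"));im1=cv2.imread("pics/w1.png")
def dark(im,c,X,r,th):
    u=proj(c,X).astype(int);g=im.max(2);m=np.zeros_like(g);y0,x0=max(u[1]-r,0),u[0]-r
    m[y0:u[1]+r,x0:u[0]+r]=(g[y0:u[1]+r,x0:u[0]+r]<th)*255
    m=cv2.morphologyEx(m,cv2.MORPH_OPEN,np.ones((7,7)))
    k=max(cv2.findContours(m,0,1)[0],key=cv2.contourArea);return k
for nm,im_,c_,r in(("w1",im1,c1,30),("w2",im,c,45)):
    k=dark(im_,c_,(436,270,114),r,60);print(nm,"grip",cv2.boundingRect(k),np.int32(cv2.boxPoints(cv2.minAreaRect(k))).tolist())
    k=dark(im_,c_,(562,301,85),int(r*2.1),165);print("chamber",cv2.boundingRect(k),cv2.minEnclosingCircle(k))
u=proj(c,(436,270,114)).astype(int);v=proj(c,(562,301,85)).astype(int)
cv2.imwrite("pics/w2c.png",cv2.resize(im[0:300,170:470],None,fx=2,fy=2))
```

```text
[455.36656971 268.4244171  210.94798991]
w1 grip (312, 196, 26, 31) [[312, 196], [337, 196], [337, 226], [312, 226]]
chamber (259, 27, 100, 99) ((309.2348327636719, 75.13143157958984), 51.18834686279297)
w2 grip (275, 240, 68, 49) [[275, 240], [342, 240], [342, 288], [275, 288]]
chamber (230, 2, 143, 142) ((301.1774597167969, 71.79936218261719), 72.97901916503906)
```

View pics/w2c.png

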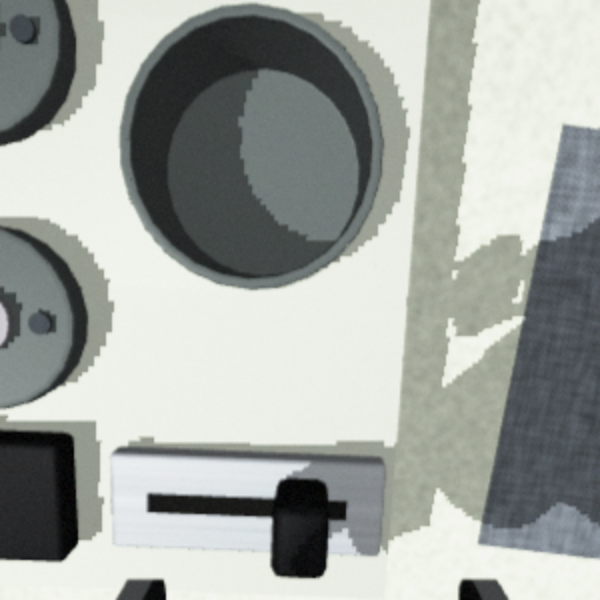

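Run:
```python
from h import *
import pickle
c1=pickle.load(open("w1.pkl","rb"));c2=pickle.load(open("w2.pkl","rb"))
top=camera_info("top")
print("grip",tri((c1,(321.5,212.5)),(c2,(320,269.5))),plane(c2,(320,269.5),114.5))
print("chamber",tri((c1,(305,76.5)),(c2,(295.8,73))),plane(c2,(295.8,73),85),plane(c1,(305,76.5),85))
# track ends / direction from w2 (z=74): slot ends
P=[plane(c2,(170+u/2,v/2),74) for u,v in((113,450),(384,456),(112,540),(360,553),(148,503),(345,511))]
print(np.round(P,1))
d=P[0]-P[1];print("track dir y",np.arctan2(-d[0],d[1]),np.arctan2(-(P[4]-P[5])[0],(P[4]-P[5])[1]))
im=cv2.imread("pics/w1.png")
bl,l=blobs(im,(8,100,80),(30,255,255),15,(400,60,640,280))
for b in bl: print("brass",b,plane(c1,b[0],15).round(1))
a=0.128
g=plane(c2,(320,269.5),114.5);print(g,delta((g[0],g[1],130),target(0,(np.cos(a),np.sin(a),0))))
```

```text
grip (array([433.83262368, 270.07230242, 112.4814528 ]), [0.1, 0.1]) [434.60459242 270.06177587 114.5       ]
chamber (array([557.13190743, 300.06740751, 115.31766477]), [0.5, 0.5]) [561.83875712 302.75730379  85.        ] [560.60240585 302.29756397  85.        ]
[[447.  346.3  74. ]
 [458.1 240.2  74. ]
 [409.1 344.7  74. ]
 [416.3 243.6  74. ]
 [426.8 331.2  74. ]
 [433.5 252.2  74. ]]
track dir y 0.10476209204219976 0.08476391577292061
brass (array([467.7, 123. ]), 118, array([462, 117,  12,  13], dtype=int32)) [543.2 108.8  15. ]
brass (array([559.5, 124.9]), 119, array([554, 119,  12,  13], dtype=int32)) [ 5.548e+02 -5.000e-01  1.500e+01]
brass (array([638.3, 176.6]), 17, array([637, 173,   3,   8], dtype=int32)) [ 507.6 -116.    15. ]
[434.60459242 270.06177587 114.5       ] (array([-21.3,  -3.6,  82.3]), array([-0.001 , -0.0029,  0.0003]))
```

Emit:
send_rows(
  series=[
    [[-10,-2,0],[0,0,0.028],50],
    [[-11,-2,20],[0,0,0],50],
    [[0,0,33],[0,0,0],50],
    [[0,0,33],[0,0,0],50],
    [[0,0,31],[0,0,0],50],
    [[0,0,0],[0,0,0],5],
    [[0,0,0],[0,0,0],5],
    [[0,0,0],[0,0,0],5],
  ],
)

```text
clock: 3.1
position: [434.9, 271.3, 95.9]
ee_rot: [0.999, 0.05, 0.002, -0.002]
contact_force: [-1.0, 0.7, 0.2]
gripper_width: 18.4
grasp_force: 60.4
```

Emit:
send_rows(
  series=[
    [[0,0,0],[0,0,0],5],
    [[0,0,0],[0,0,0],5],
    [[0,0,0],[0,0,0],5],
    [[0,0,0],[0,0,0],5],
  ],
)

```text
clock: 3.5
position: [435.0, 271.3, 95.8]
ee_rot: [0.999, 0.05, 0.002, -0.002]
contact_force: [-0.3, -0.5, 6.9]
gripper_width: 18.6
grasp_force: 61.2
```

Emit:
send_rows(
  series=[
    [[0,-10,0],[0,0,0],5],
    [[0,-10,0],[0,0,0],5],
    [[0,-8,0],[0,0,0],5],
    [[0,-5,0],[0,0,0],5],
    [[0,0,0],[0,0,0],5],
  ],
)

```text
clock: 4.0
position: [432.0, 304.9, 95.8]
ee_rot: [0.999, 0.051, 0.002, -0.002]
contact_force: [0.9, 0.6, 6.4]
gripper_width: 18.8
grasp_force: 61.1
```

Emit:
send_rows(
  series=[
    [[0,-3,0],[0,0,0],5],
    [[0,-3,0],[0,0,0],5],
    [[0,0,0],[0,0,0],5],
  ],
)

```text
clock: 4.3
position: [431.5, 310.4, 95.9]
ee_rot: [0.999, 0.05, 0.002, -0.002]
contact_force: [1.4, -0.2, 6.3]
gripper_width: 18.5
grasp_force: 61.1
```

Emit:
send_rows(
  series=[
    [[0,-3,0],[0,0,0],5],
    [[0,-3,0],[0,0,0],5],
    [[0,0,0],[0,0,0],5],
  ],
)

```text
clock: 4.6
position: [431.0, 316.3, 95.8]
ee_rot: [0.999, 0.05, 0.002, -0.002]
contact_force: [1.4, -1.1, 5.3]
gripper_width: 18.4
grasp_force: 61.1
```

Emit:
send_rows(
  series=[
    [[0,-2,0],[0,0,0],5],
    [[0,-2,0],[0,0,0],5],
    [[0,0,0],[0,0,0],5],
  ],
)

```text
clock: 4.9
position: [430.7, 320.2, 95.9]
ee_rot: [0.999, 0.05, 0.003, -0.002]
contact_force: [2.1, -0.4, 4.2]
gripper_width: 18.7
grasp_force: 61.1
```

Emit:
send_rows(
  series=[
    [[0,-2,0],[0,0,0],5],
    [[0,-2,0],[0,0,0],5],
    [[0,0,0],[0,0,0],5],
  ],
)

```text
clock: 5.2
position: [430.5, 322.0, 95.8]
ee_rot: [0.999, 0.05, 0.002, 0.0]
contact_force: [6.0, -6.1, 6.4]
gripper_width: 18.4
grasp_force: 61.2
```

Emit:
send_rows(
  series=[
    [[0,-2,0],[0,0,0],5],
    [[0,0,0],[0,0,0],5],
  ],
)

```text
clock: 5.4
position: [430.4, 322.1, 95.8]
ee_rot: [0.999, 0.05, 0.002, 0.002]
contact_force: [7.4, -10.9, 8.2]
gripper_width: 18.5
grasp_force: 61.4
```

Emit:
send_rows(
  series=[
    [[0,0,0],[0,0,0],45],
    [[0,0,0],[0,0,0],45],
    [[0,0,0],[0,0,0],45],
    [[0,0,0],[0,0,0],45],
    [[0,0,-40],[0,0,0],60],
    [[0,0,-50],[0,0,0],60],
    [[0,0,-50],[0,0,0],60],
    [[0,0,-50],[0,0,0],60],
  ],
)

```text
clock: 6.2
position: [427.6, 324.7, 285.4]
ee_rot: [0.999, 0.05, -0.0, -0.0]
contact_force: [0.8, 0.9, -0.3]
gripper_width: 59.9
grasp_force: 0.0
```

Run:
```python
from h import *
c,im=shot("top");b,l=blobs(im,(0,0,0),(180,255,45),20,(90,225,215,320))
print([(x[0],x[1],x[2].tolist()) for x in b])
print("grip expected px",proj(c,(430.5,322,114)))
print(delta((590,-9,300),target(0,(1,0,0))))
```

```text
[(array([110.4, 257.9]), 1967, [90, 225, 49, 63]), (array([167.9, 226.3]), 82, [156, 225, 25, 5]), (array([178.6, 229.4]), 82, [164, 225, 27, 9]), (array([203. , 262.9]), 291, [197, 225, 12, 76]), (array([152.2, 274. ]), 327, [138, 266, 48, 16])]
grip expected px [142.40355024 270.92244779]
(array([123.5, 350.6,  -6.1]), array([-0.0108, -0.0149,  0.1025]))
```

Emit:
send_rows(
  series=[
    [[15.4,43.8,-1],[0,0,0],60],
    [[15.4,43.8,-1],[0,0,0],60],
    [[15.4,43.8,-1],[0,0,0],60],
    [[15.4,43.8,-1],[0,0,0],60],
    [[15.4,43.8,-1],[0,0,0],60],
    [[15.4,43.8,-1],[0,0,0],60],
    [[15.4,43.8,-1],[0,0,0],60],
    [[15.4,43.8,-1],[0,0,0],60],
  ],
)

```text
clock: 7.05
position: [586.3, -13.1, 291.1]
ee_rot: [0.999, 0.05, 0.0, -0.0]
contact_force: [0.5, 0.4, 0.5]
gripper_width: 60.3
grasp_force: 0.0
```

Emit:
send_rows(
  series=[
    [[0,0,0],[0,0,0.1],60],
    [[0,0,0],[0,0,0],60],
    [[0,0,0],[0,0,0],60],
  ],
)

```text
clock: 7.35
position: [585.6, -11.3, 290.9]
ee_rot: [1.0, 0.001, -0.0, -0.0]
contact_force: [0.2, -0.5, 0.2]
gripper_width: 60.1
grasp_force: 0.0
```

Run:
```python
from h import *
import pickle
s=monitor.read_state();print(s["position"],s["ee_rot"])
c,im=shot("wrist","w3");pickle.dump(c,open("w3.pkl","wb"))
print(proj(c,(659,-7,145)),proj(c,(656,-10,75)))
```

```text
[585.57169107 -11.25352774 290.94028782] [ 9.99999079e-01  1.33106138e-03 -2.60423039e-04 -5.64867806e-05]
[320.92453763 129.49651548] [325.08609108 133.69711655]
```

View pics/w3.png

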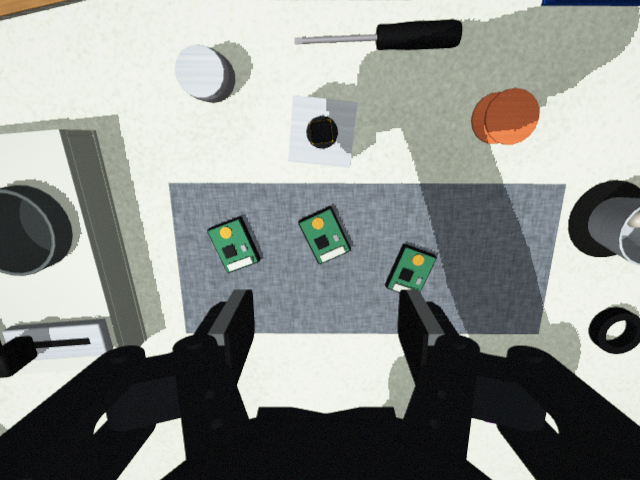

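The wrist view shows the probe at (321,132) upright in its stand, the three green modules below with test points at (226,233), (317,225) and (418,260), and the spool at (508,116). I'll enlarge the probe for its yaw.

Run:
```python
from h import *
import pickle
c=pickle.load(open("w3.pkl","rb"));im=cv2.imread("pics/w3.png")
cv2.imwrite("pics/w3c.png",cv2.resize(im[85:180,275:370],None,fx=6,fy=6,interpolation=cv2.INTER_CUBIC))
bl,l=blobs(im,(8,100,80),(30,255,255),15,(200,200,450,300))
for b in bl: print("brass",b[0],b[1],plane(c,b[0],15).round(1))
bl,l=blobs(im,(35,80,40),(90,255,255),100,(200,200,450,300))
for b in bl: print("green",b[0],b[1],plane(c,b[0],13).round(1))
P=[plane(c,p,75) for p in((290,95),(357,103),(353,167),(288,161))];print(np.round(P,1),np.mean(P,0))
```

```text
brass [317.5 222.8] 113 [555.3  -1.2  15. ]
brass [225.6 232.3] 112 [543.4 107.8  15. ]
brass [417.8 259.5] 107 [ 510.  -122.4   15. ]
green [323.5 233.4] 1109 [541.8  -8.2  13. ]
green [231.9 242.7] 1065 [530.  101.8  13. ]
green [412.  269.2] 976 [ 496.7 -116.8   13. ]
[[690.   22.2  75. ]
 [683.3 -39.4  75. ]
 [625.2 -37.   75. ]
 [630.7  25.6  75. ]] [657.27879732  -7.13618259  75.        ]
```

View pics/w3c.png

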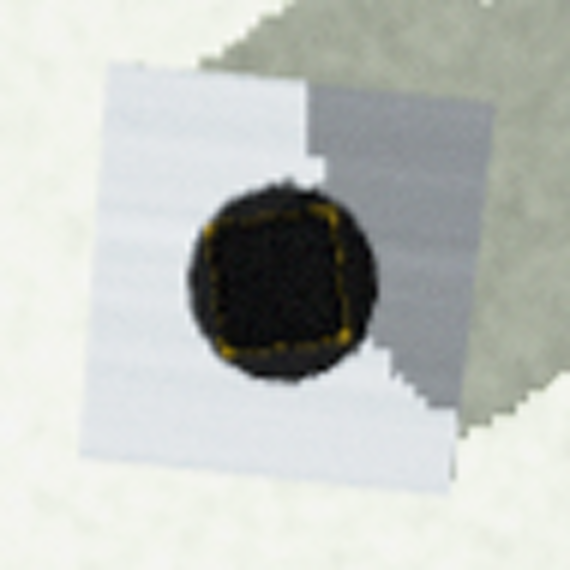

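Handle corners in the crop are (207,228), (332,210), (345,334) and (227,352), which gives a yaw of +0.15 and a centre near (657,-7). I'll move above it and check before descending.

Emit:
send_rows(
  series=[
    [[0,0,0],[0,0,-0.149],50],
    [[30,3,0],[0,0,0],50],
    [[30,3,0],[0,0,0],50],
    [[11.4,0.7,0],[0,0,0],50],
    [[0,0,40],[0,0,0],50],
    [[0,0,40],[0,0,0],50],
    [[0,0,15],[0,0,0],50],
    [[0,0,0],[0,0,0],50],
  ],
)

```text
clock: 8.2
position: [655.4, -6.5, 193.0]
ee_rot: [0.997, 0.076, -0.003, 0.0]
contact_force: [-0.1, 0.2, -0.1]
gripper_width: 49.7
grasp_force: 0.0
```

Run:
```python
from h import *
import pickle
s=monitor.read_state();print(s["position"],Rot.from_quat(s["ee_rot"]).as_matrix().round(3).tolist())
c,im=shot("wrist","w4");pickle.dump(c,open("w4.pkl","wb"))
u=proj(c,(657.2,-7.3,145)).astype(int);print(u)
bl,l=blobs(im,(12,110,50),(32,255,255),3,(u[0]-70,u[1]-60,u[0]+70,u[1]+60))
pts=np.argwhere(np.isin(l,[i for i in range(1,l.max()+1)]))[:,::-1].astype(np.float32)
m=(abs(pts-u)<[70,60]).all(1);print(len(pts),cv2.minAreaRect(pts[m]))
cv2.imwrite("pics/w4c.png",cv2.resize(im[u[1]-70:u[1]+90,u[0]-100:u[0]+100],None,fx=3,fy=3))
```

```text
[655.42460409  -6.46569702 193.04155951] [[0.988, 0.152, -0.007], [0.152, -0.988, -0.001], [-0.007, -0.0, -1.0]]
[328 262]
306 ((322.0135803222656, 281.00311279296875), (33.00592041015625, 83.00222778320312), 12.875000953674316)
```

View pics/w4c.png

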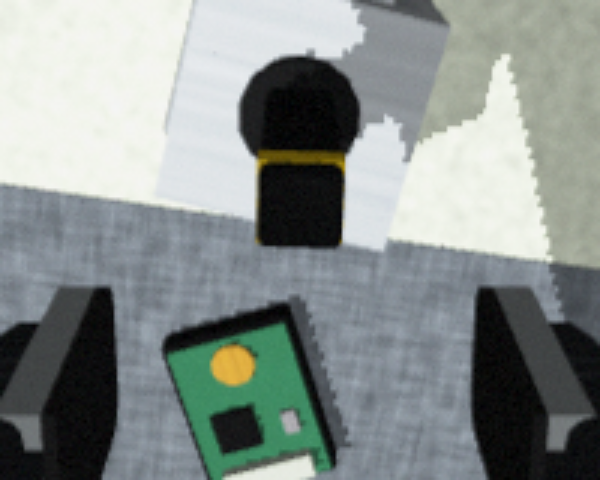

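The crop shows the handle's top face square to the view at crop (300,204), px (328.2,260.2), within 2 px of the prediction. I'll descend and grip.

Run:
```python
from h import *
import pickle
c3=pickle.load(open("w3.pkl","rb"));c4=pickle.load(open("w4.pkl","rb"))
print(tri((c3,(321.3,131.8)),(c4,(328.2,260.2))),plane(c4,(328.2,260.2),145),plane(c4,(328.2,260.2),143))
```

```text
(array([657.34651826,  -7.22023657, 141.29932874]), [0.0, 0.0]) [658.65036098  -6.97719835 145.        ] [657.94376226  -7.09918216 143.        ]
```

Emit:
send_rows(
  series=[
    [[2,1,0],[0,0,0],50],
    [[0,0,30],[0,0,0],50],
    [[0,0,30],[0,0,0],45],
    [[0,0,20],[0,0,0],40],
    [[0,0,10],[0,0,0],40],
    [[0,0,0],[0,0,0],40],
  ],
)

```text
clock: 8.85
position: [659.7, -8.3, 106.3]
ee_rot: [0.997, 0.075, -0.0, 0.0]
contact_force: [0.0, 0.2, 0.9]
gripper_width: 39.9
grasp_force: 0.0
```

Emit:
send_rows(
  series=[
    [[-1.5,-1.2,2],[0,0,0],40],
    [[0,0,0],[0,0,0],40],
    [[0,0,0],[0,0,0],5],
    [[0,0,0],[0,0,0],5],
    [[0,0,0],[0,0,0],5],
    [[0,0,0],[0,0,0],5],
    [[0,0,0],[0,0,0],5],
  ],
)

```text
clock: 9.55
position: [658.5, -7.4, 105.5]
ee_rot: [0.997, 0.075, 0.001, 0.0]
contact_force: [-0.8, 0.6, 5.8]
gripper_width: 15.7
grasp_force: 58.8
```

Emit:
send_rows(
  series=[
    [[0,0,-10],[0,0,0],5],
    [[0,0,-20],[0,0,0],5],
    [[0,0,-25],[0,0,0],5],
    [[0,0,-25],[0,0,0],5],
    [[0,0,-5],[0,0,0],5],
    [[0,0,0],[0,0,0],5],
  ],
)

```text
clock: 10.15
position: [657.8, -7.4, 189.8]
ee_rot: [0.997, 0.074, 0.001, -0.0]
contact_force: [0.2, 0.9, -0.1]
gripper_width: 15.3
grasp_force: 58.4
```

Run:
```python
from h import *
s=monitor.read_state();print(s["position"],s["contact_force"],s["gripper_width"],Rot.from_quat(s["ee_rot"]).as_matrix().round(3)[:,2])
c,im=shot("wrist","w5")
cs,ims=shot("scene","s5");ct,imt=shot("top","t5")
for n in((ct,imt),): 
  for b in blobs(n[1],(8,100,60),(30,255,255),12,(230,200,465,330))[0]: print("brass top",b[0],b[1],plane(n[0],b[0],15).round(1))
p=s["position"];q=[p[0],p[1],p[2]-85]
print("tip pred scene",proj(cs,q),"wrist",proj(c,q))
u=proj(cs,q).astype(int);cv2.imwrite("pics/s5c.png",cv2.resize(ims[u[1]-110:u[1]+50,u[0]-80:u[0]+80],None,fx=3.5,fy=3.5))
cv2.imwrite("pics/w5c.png",im)
```

```text
[657.79204623  -7.36081081 189.78370578] [ 0.15645169  0.85365081 -0.14330413] 15.28037658847491 [ 0.001  0.001 -1.   ]
brass top [421.5 201.3] 60 [ 649.  -201.2   15. ]
brass top [323.2 234.7] 40 [555.4  -0.8  15. ]
brass top [270.9 234.9] 38 [543.9 108.1  15. ]
brass top [379.8 261.9] 42 [ 509.9 -122.9   15. ]
tip pred scene [352.22158909 261.90698942] wrist [326.39378417 246.50298045]
```

View pics/w5c.png

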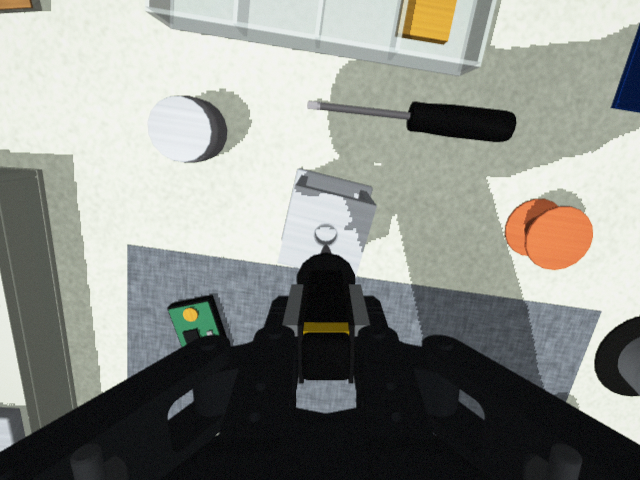

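View pics/s5c.png

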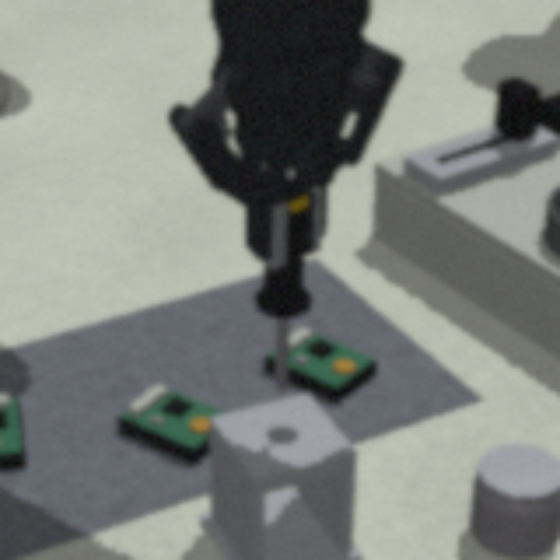

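The probe hangs straight, with its tip at wrist (326,246) and scene (352.6,261.4), so the tip is 85 mm below the TCP. I'll go to the leftmost module's point at (543.5,108.2).

Emit:
send_rows(
  series=[
    [[-19.2,-26.2,0],[0,0,0],5],
    [[-19.2,-26.2,0],[0,0,0],5],
    [[-19.2,-26.2,0],[0,0,0],5],
    [[-19.2,-26.2,0],[0,0,0],5],
    [[-19.1,-26.4,0],[0,0,0],5],
    [[0,0,30],[0,0,0],5],
    [[0,0,35],[0,0,0],5],
    [[0,0,0],[0,0,0],5],
  ],
)

```text
clock: 11.1
position: [539.1, 106.7, 118.9]
ee_rot: [0.997, 0.074, -0.006, 0.002]
contact_force: [-0.7, -0.1, -0.8]
gripper_width: 15.3
grasp_force: 58.5
```

```bash
cat > chk.py <<'E'
from h import *
import sys
T=[float(v) for v in sys.argv[1:4]] # target tip xyz
s=monitor.read_state();R=Rot.from_quat(s["ee_rot"]);p=s["position"]
tip=p+R.apply([0,0,85]);print("tcp",p.round(1),"tip",tip.round(1),"F",s["contact_force"].round(1),"w",s["gripper_width"].round(1),"t",s["clock"],"z",R.as_matrix()[:,2].round(3))
for n in("top","wrist"):
    c,im=shot(n,None);print(n,"tip px",proj(c,tip).round())
    r=(230,200,465,330) if n=="top" else (60,100,600,400)
    for b in blobs(im,(8,100,60),(30,255,255),20,r)[0]: print(n,"brass",b[0],b[1],plane(c,b[0],15).round(1))
print("delta",R.inv().apply(np.array(T)-tip).round(1))
E
python3 chk.py 543.5 108.2 15
```

```text
Traceback (most recent call last):
  File "chk.py", line 5, in <module>
    tip=p+R.apply([0,0,85]);print("tcp",p.round(1),"tip",tip.round(1),"F",s["contact_force"].round(1),"w",s["gripper_width"].round(1),"t",s["clock"],"z",R.as_matrix()[:,2].round(3))
                                                                                                          ^^^^^^^^^^^^^^^^^^^^^^^^
AttributeError: 'float' object has no attribute 'round'
```

```bash
sed -i 's/s\["gripper_width"\].round(1)/round(s["gripper_width"],1)/' chk.py
python3 chk.py 543.5 108.2 15;python3 chk.py 543.5 108.2 15 | head -1; python3 chk.py 543.5 108.2 15 | grep -v wrist
```

```text
tcp [539.1 106.7 118.9] tip [538.1 106.3  33.9] F [-0.7 -0.1 -0.8] w 15.3 t 11.1 z [-0.012 -0.005 -1.   ]
top tip px [270. 236.]
top brass [421.5 201.4] 59 [ 648.8 -201.2   15. ]
top brass [323.5 234.7] 30 [555.4  -1.4  15. ]
top brass [379.8 261.9] 40 [ 509.9 -122.9   15. ]
wrist tip px [326. 249.]
wrist brass [324.9 233.5] 306 [543.4 108.2  15. ]
wrist brass [478.8 239.7] 308 [555.   -0.6  15. ]
wrist brass [325.7 327.5] 463 [469.8  96.5  15. ]
delta [ 5.8 -1.1 18.8]
tcp [543.3 107.7 123.7] tip [543.1 107.6  38.7] F [ 0.5  0.2 -1. ] w 15.3 t 11.2 z [-0.002 -0.002 -1.   ]
tcp [544.7 108.2 125.6] tip [544.9 108.3  40.6] F [-0.4  1.5 -0.8] w 15.6 t 11.3 z [ 0.002  0.    -1.   ]
top tip px [270. 232.]
top brass [421.5 201.3] 61 [ 649.  -201.2   15. ]
top brass [270.7 235. ] 28 [543.6 108.5  15. ]
top brass [323.3 234.8] 29 [555.2  -1.   15. ]
top brass [379.9 261.8] 40 [ 510.1 -123.1   15. ]
delta [-1.4 -0.1 25.6]
```

Emit:
send_rows(
  series=[
    [[-1.2,0,8],[0,0,0],5],
    [[0,0,7],[0,0,0],5],
    [[0,0,5],[0,0,0],5],
    [[0,0,2],[0,0,0],5],
    [[0,0,0],[0,0,0],5],
    [[0,0,0],[0,0,0],5],
    [[0,0,0],[0,0,0],5],
  ],
)

```text
clock: 12.1
position: [542.5, 108.0, 102.6]
ee_rot: [0.997, 0.075, 0.0, -0.0]
contact_force: [1.0, 0.2, -0.9]
gripper_width: 15.0
grasp_force: 58.5
```

Emit:
send_rows(
  series=[
    [[0,0,1],[0,0,0],5],
    [[0,0,1],[0,0,0],5],
    [[0,0,1],[0,0,0],5],
    [[0,0,0],[0,0,0],5],
    [[0,0,0],[0,0,0],5],
  ],
)

```text
clock: 12.6
position: [542.6, 108.0, 100.1]
ee_rot: [0.997, 0.075, 0.0, -0.0]
contact_force: [-2.7, 0.1, 6.1]
gripper_width: 15.1
grasp_force: 59.3
```

Emit:
send_rows(
  series=[
    [[0,0,0],[0,0,0],5],
    [[0,0,0],[0,0,0],5],
    [[0,0,0],[0,0,0],5],
    [[0,0,-10],[0,0,0],5],
    [[0,0,-16],[0,0,0],5],
    [[-0.6,20,0],[0,0,0],5],
    [[-0.8,30,0],[0,0,0],5],
    [[-0.8,30,0],[0,0,0],5],
  ],
)

```text
clock: 13.4
position: [552.1, 28.0, 125.6]
ee_rot: [0.997, 0.075, 0.0, -0.0]
contact_force: [0.5, -0.0, -1.0]
gripper_width: 15.2
grasp_force: 58.6
```

Emit:
send_rows(
  series=[
    [[-0.8,20,0],[0,0,0],5],
    [[-0.6,9.5,0],[0,0,0],5],
    [[0,0,0],[0,0,0],5],
    [[0,0,0],[0,0,0],5],
    [[0,0,0],[0,0,0],5],
  ],
)

```text
clock: 13.9
position: [555.0, -0.1, 125.3]
ee_rot: [0.997, 0.075, 0.0, -0.0]
contact_force: [0.5, -0.3, -0.7]
gripper_width: 15.0
grasp_force: 58.6
```

```bash
python3 chk.py 555.2 -0.8 15
```

```text
tcp [ 5.550e+02 -1.000e-01  1.253e+02] tip [ 5.551e+02 -1.000e-01  4.030e+01] F [ 0.5 -0.3 -0.7] w 15.0 t 13.9 z [ 0.  0. -1.]
top tip px [323. 232.]
top brass [421.8 201.4] 60 [ 648.9 -201.8   15. ]
top brass [270.8 235. ] 40 [543.6 108.3  15. ]
top brass [323.1 235.1] 35 [554.5  -0.7  15. ]
top brass [379.7 262.1] 31 [ 509.5 -122.7   15. ]
wrist tip px [326. 246.]
wrist brass [174.7 229.6] 313 [543.4 107.7  15. ]
wrist brass [327.9 236.1] 293 [555.1  -1.2  15. ]
wrist brass [475.  315.1] 254 [ 509.9 -122.    15. ]
wrist brass [325.8 327.5] 464 [482.3 -10.7  15. ]
delta [ 0.   0.7 25.3]
```

Position is good, and all three modules are still in place. Touching the second one, then moving to the third at (509.9,-122.4).

Emit:
send_rows(
  series=[
    [[0,0.7,8],[0,0,0],5],
    [[0,0,7],[0,0,0],5],
    [[0,0,6],[0,0,0],5],
    [[0,0,2],[0,0,0],5],
    [[0,0,1],[0,0,0],5],
    [[0,0,1],[0,0,0],5],
    [[0,0,1],[0,0,0],5],
    [[0,0,0],[0,0,0],5],
  ],
)

```text
clock: 14.8
position: [555.4, -1.6, 100.2]
ee_rot: [0.997, 0.075, 0.0, 0.0]
contact_force: [-0.2, 0.1, 4.5]
gripper_width: 15.3
grasp_force: 59.3
```

Emit:
send_rows(
  series=[
    [[0,0,0],[0,0,0],5],
    [[0,0,0],[0,0,0],5],
  ],
)

```text
clock: 15.0
position: [555.4, -1.7, 100.1]
ee_rot: [0.997, 0.075, 0.001, 0.0]
contact_force: [-1.8, -0.1, 5.0]
gripper_width: 15.2
grasp_force: 59.3
```

Emit:
send_rows(
  series=[
    [[0,0,0],[0,0,0],5],
    [[0,0,0],[0,0,0],5],
    [[0,0,-10],[0,0,0],5],
    [[0,0,-16],[0,0,0],5],
    [[-12,20,0],[0,0,0],5],
    [[-16,30,0],[0,0,0],5],
    [[-16,30,0],[0,0,0],5],
    [[-12,20,0],[0,0,0],5],
  ],
)

```text
clock: 15.8
position: [513.8, -110.3, 125.5]
ee_rot: [0.997, 0.074, 0.0, -0.0]
contact_force: [-0.8, -1.1, -0.3]
gripper_width: 15.2
grasp_force: 58.6
```

Emit:
send_rows(
  series=[
    [[-7,12.6,0],[0,0,0],5],
    [[0,0,0],[0,0,0],5],
    [[0,0,0],[0,0,0],5],
    [[0,0,0],[0,0,0],5],
  ],
)

```text
clock: 16.2
position: [510.1, -121.7, 125.4]
ee_rot: [0.997, 0.075, 0.0, -0.0]
contact_force: [0.5, -0.3, -0.2]
gripper_width: 15.3
grasp_force: 58.6
```

```bash
python3 chk.py 509.9 -122.4 15
```

```text
tcp [ 510.1 -121.7  125.4] tip [ 510.2 -121.7   40.4] F [ 0.5 -0.3 -0.2] w 15.3 t 16.2 z [ 0.001  0.    -1.   ]
top tip px [381. 260.]
top brass [379.3 262.7] 30 [ 508.1 -122.    15. ]
wrist tip px [326. 246.]
wrist brass [159.6 146.5] 373 [554.9  -1.7  15. ]
wrist brass [327.8 236.8] 295 [ 509.6 -122.8   15. ]
wrist brass [325.7 327.6] 459 [ 437.3 -132.2   15. ]
delta [-0.4  0.7 25.4]
```

Emit:
send_rows(
  series=[
    [[-0.4,0.7,8],[0,0,0],5],
    [[0,0,7],[0,0,0],5],
    [[0,0,6],[0,0,0],5],
    [[0,0,2],[0,0,0],5],
    [[0,0,1],[0,0,0],5],
    [[0,0,1],[0,0,0],5],
    [[0,0,1],[0,0,0],5],
    [[0,0,0],[0,0,0],5],
  ],
)

```text
clock: 17.1
position: [509.5, -123.2, 100.2]
ee_rot: [0.997, 0.075, 0.0, 0.0]
contact_force: [-0.7, -0.3, 3.4]
gripper_width: 15.6
grasp_force: 59.4
```

Emit:
send_rows(
  series=[
    [[0,0,0],[0,0,0],5],
    [[0,0,0],[0,0,0],5],
    [[0,0,0],[0,0,0],5],
  ],
)

```text
clock: 17.4
position: [509.5, -123.2, 100.1]
ee_rot: [0.997, 0.075, 0.001, 0.0]
contact_force: [-1.2, 1.3, 5.1]
gripper_width: 15.2
grasp_force: 59.4
```

```bash
python3 chk.py 509.9 -122.4 15
```

```text
tcp [ 509.5 -123.2  100.1] tip [ 509.6 -123.2   15.1] F [-1.2  1.3  5.1] w 15.2 t 17.4 z [ 0.001 -0.    -1.   ]
top tip px [380. 262.]
wrist tip px [326. 246.]
wrist brass [138.7 146.8] 461 [554.9  -1.8  15. ]
wrist brass [325.5 244.3] 270 [ 510.9 -122.5   15. ]
wrist brass [325.8 327.6] 459 [ 451.1 -131.7   15. ]
delta [ 0.4 -0.8  0.1]
```

All three points touched at about 5 N. Carrying the probe back to its stand.

Emit:
send_rows(
  series=[
    [[0,0,-20],[0,0,0],5],
    [[0,0,-35],[0,0,0],5],
    [[0,0,-35],[0,0,0],5],
    [[16,-10,0],[0,0,0],5],
    [[30,-16,0],[0,0,0],5],
    [[35,-20,0],[0,0,0],5],
    [[35,-20,0],[0,0,0],5],
    [[28,-16,0],[0,0,0],5],
  ],
)

```text
clock: 18.3
position: [640.9, -18.9, 187.7]
ee_rot: [0.997, 0.075, -0.0, -0.0]
contact_force: [0.3, 0.9, -0.8]
gripper_width: 15.0
grasp_force: 58.6
```

Emit:
send_rows(
  series=[
    [[14,-7,0],[0,0,0],5],
    [[6.1,-3.5,0],[0,0,0],5],
    [[0,0,0],[0,0,0],5],
    [[0,0,0],[0,0,0],5],
    [[0,0,0],[0,0,0],5],
  ],
)

```text
clock: 18.8
position: [657.0, -7.9, 189.4]
ee_rot: [0.997, 0.074, -0.0, -0.0]
contact_force: [-0.3, 0.6, -0.2]
gripper_width: 15.2
grasp_force: 58.6
```

```bash
python3 chk.py 658 -7.4 90|grep -v brass
python3 - <<'E'
from h import *
c,im=shot("wrist","w6")
p=monitor.read_state()["position"]
u=proj(c,(658,-7.3,75)).astype(int);print(u)
cv2.imwrite("pics/w6c.png",cv2.resize(im[u[1]-50:u[1]+50,u[0]-60:u[0]+60],None,fx=5,fy=5,interpolation=cv2.INTER_CUBIC))
E
```

```text
tcp [657.   -7.9 189.4] tip [657.   -7.9 104.4] F [-0.3  0.6 -0.2] w 15.2 t 18.8 z [-0.  0. -1.]
top tip px [332. 174.]
wrist tip px [326. 246.]
delta [ 1.  -0.3 14.4]
[325 233]
```

View pics/w6c.png

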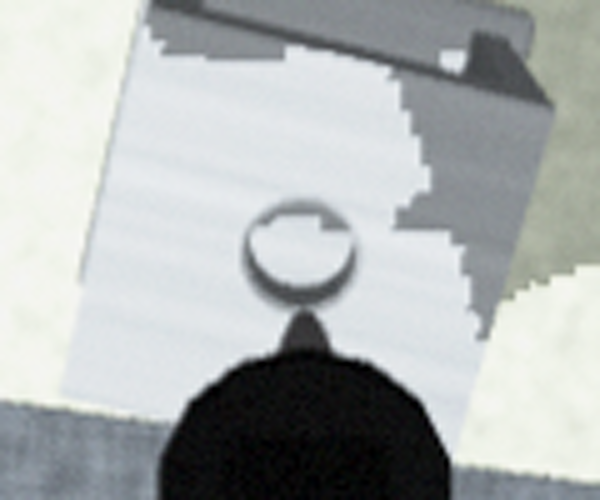

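The hole centre at crop (300,252), px (325,233.4), matches the projection of (658,-7.3). Inserting.

Emit:
send_rows(
  series=[
    [[1,-0.5,0],[0,0,0],5],
    [[0,0,10],[0,0,0],5],
    [[0,0,15],[0,0,0],5],
    [[0,0,15],[0,0,0],5],
    [[0,0,15],[0,0,0],5],
    [[0,0,12],[0,0,0],5],
    [[0,0,6],[0,0,0],5],
    [[0,0,0],[0,0,0],5],
  ],
)

```text
clock: 19.75
position: [658.1, -6.7, 115.0]
ee_rot: [0.997, 0.074, -0.001, 0.0]
contact_force: [0.5, 0.6, -0.8]
gripper_width: 15.2
grasp_force: 58.5
```

Emit:
send_rows(
  series=[
    [[0,0,6],[0,0,0],5],
    [[0,0,3],[0,0,0],5],
    [[0,0,0],[0,0,0],5],
    [[0,0,0],[0,0,0],5],
  ],
)

```text
clock: 20.15
position: [658.8, -6.6, 107.6]
ee_rot: [0.997, 0.075, 0.0, 0.0]
contact_force: [0.3, -0.9, -0.7]
gripper_width: 15.1
grasp_force: 58.5
```

Emit:
send_rows(
  series=[
    [[0,0.4,1],[0,0,0],5],
    [[0,0,1],[0,0,0],5],
    [[0,0,0.5],[0,0,0],5],
    [[0,0,0],[0,0,0],5],
    [[0,0,0],[0,0,0],40],
    [[0,0,0],[0,0,0],40],
    [[0,0,0],[0,0,0],40],
    [[0,0,0],[0,0,0],40],
  ],
)

```text
clock: 20.95
position: [658.7, -7.0, 104.6]
ee_rot: [0.997, 0.075, -0.0, 0.0]
contact_force: [0.5, 0.4, -0.4]
gripper_width: 40.1
grasp_force: 0.0
```

Emit:
send_rows(
  series=[
    [[0,0,-15],[0,0,0],40],
    [[0,0,-30],[0,0,0],40],
    [[0,0,-40],[0,0,0],40],
    [[0,0,-40],[0,0,0],40],
    [[0,0,-40],[0,0,0],40],
    [[0,0,-20],[0,0,0],40],
    [[0,0,0],[0,0,0],60],
    [[0,0,0],[0,0,0],60],
  ],
)

```text
clock: 21.75
position: [658.5, -6.8, 289.7]
ee_rot: [0.997, 0.074, -0.0, -0.0]
contact_force: [1.3, 0.2, -0.7]
gripper_width: 60.4
grasp_force: 0.0
```

Run:
```python
from h import *
s=monitor.read_state();print(s["position"],s["clock"],s["contact_force"])
ct,it=shot("top","t7");cw,iw=shot("wrist","w7");cs,i_s=shot("scene","s7")
for n,c in(("w",cw),("s",cs)): print(n,proj(c,(658,-7.3,145)).round(),proj(c,(658,-7.3,75)).round())
us=proj(cs,(658,-7.3,110)).astype(int);uw=proj(cw,(658,-7.3,110)).astype(int);ut=proj(ct,(555,-355,40)).astype(int)
f=lambda i,u:cv2.resize(i[max(u[1]-50,0):max(u[1]-50,0)+100,u[0]-50:u[0]+50],(266,266),interpolation=cv2.INTER_CUBIC)
A=np.hstack([f(i_s,us),f(iw,uw),f(it,ut)])
uc=proj(cs,(556,-356,40)).astype(int);print(us,uw,ut,uc)
B=cv2.resize(i_s[uc[1]-50:uc[1]+50,uc[0]-133:uc[0]+133],(798,300),interpolation=cv2.INTER_CUBIC)
cv2.imwrite("pics/m7.png",np.vstack([A,B]))
```

```text
[658.47717527  -6.82995219 289.65697756] 21.75 [ 1.31085025  0.16727823 -0.72675104]
w [327. 225.] [327. 208.]
s [353. 244.] [352. 275.]
[352 259] [326 215] [497 249] [159 316]
```

View pics/m7.png

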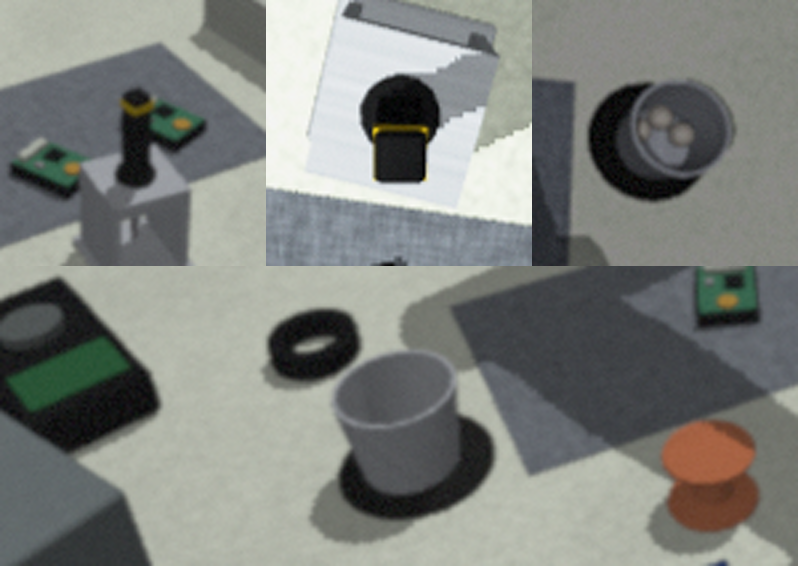

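The probe stands upright with its collar on the plate, seen in both the scene and wrist crops. The cup sits on its coaster with about 3 balls showing. Moving over to it, with the finger axis turned along x.

Emit:
send_rows(
  series=[
    [[-14,26,-2],[0,0,0],85],
    [[-20,38,-2],[0,0,0],85],
    [[-20,40,-2],[0,0,0],85],
    [[-20,40,-2],[0,0,0],85],
    [[-20,40,0],[0,0,0],85],
    [[-20,38,0],[0,0,0],85],
    [[-18,33,0],[0,0,0],85],
    [[-12,20,0],[0,0,0],85],
  ],
)

```text
clock: 22.7
position: [555.7, -302.6, 296.3]
ee_rot: [0.997, 0.073, -0.001, -0.0]
contact_force: [-0.4, -0.3, -0.1]
gripper_width: 85.0
grasp_force: 0.0
```

Emit:
send_rows(
  series=[
    [[0,0,0],[0,0,0.1],85],
    [[0,0,0],[0,0,0.148],85],
    [[0,0,0],[0,0,0.148],85],
    [[0,0,0],[0,0,0.148],85],
    [[0,0,0],[0,0,0.148],85],
    [[0,0,0],[0,0,0.148],85],
    [[0,0,0],[0,0,0.148],85],
    [[0,0,0],[0,0,0.148],85],
  ],
)

```text
clock: 23.5
position: [556.8, -300.2, 296.3]
ee_rot: [0.879, -0.476, -0.001, 0.0]
contact_force: [-0.2, -0.9, 0.4]
gripper_width: 85.1
grasp_force: 0.0
```

Emit:
send_rows(
  series=[
    [[0,0,0],[0,0,0.148],85],
    [[0,0,0],[0,0,0.148],85],
    [[0,0,0],[0,0,0.148],85],
    [[0,0,0],[0,0,0.14],85],
    [[0,0,0],[0,0,0],85],
    [[0,0,0],[0,0,0],85],
    [[0,0,0],[0,0,0],85],
  ],
)

```text
clock: 24.2
position: [557.1, -300.3, 297.3]
ee_rot: [0.708, -0.706, -0.0, 0.0]
contact_force: [-0.6, 0.6, -0.8]
gripper_width: 85.1
grasp_force: 0.0
```

Run:
```python
from h import *
import pickle
s=monitor.read_state();print(s["position"],s["clock"],s["joints"].round(2),Rot.from_quat(s["ee_rot"]).as_matrix().round(3).tolist())
c,im=shot("wrist","w8");pickle.dump(c,open("w8.pkl","wb"))
print(proj(c,(556,-355,64)),proj(c,(556,-355,4)))
```

```text
[ 557.10590117 -300.33770426  297.30854293] 24.2 [-0.24  0.36  0.14  0.   -1.35  0.24] [[0.002, -1.0, -0.001], [-1.0, -0.002, 0.0], [-0.0, 0.001, -1.0]]
[327.01681783 149.38218837] [326.83396622 147.22297985]
```

View pics/w8.png

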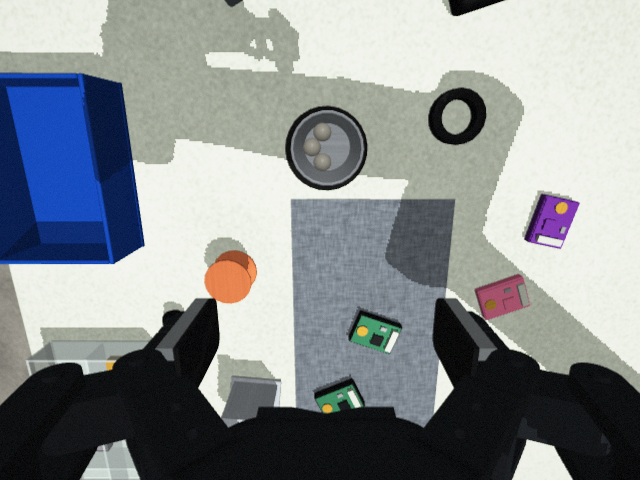

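Three balls in the cup; its rim is centred at (326.5,148), concentric with the coaster. Refining numerically and planning a 45° tilted side grasp.

Run:
```python
from h import *
import pickle
c=pickle.load(open("w8.pkl","rb"));im=cv2.imread("pics/w8.png")
g=im.max(2);roi=np.zeros_like(g);roi[95:200,275:380]=1
m=((g<55)&(roi>0)).astype(np.uint8)*255
k=max(cv2.findContours(m,cv2.RETR_EXTERNAL,1)[0],key=cv2.contourArea)
(u,v),r=cv2.minEnclosingCircle(k);print("dark outer",(u,v),r,plane(c,(u,v),4),plane(c,(u,v),64))
f=np.zeros_like(g);cv2.drawContours(f,[k],-1,255,-1)
h=((f>0)&(g>=70)).astype(np.uint8)*255
k2=max(cv2.findContours(h,cv2.RETR_EXTERNAL,1)[0],key=cv2.contourArea)
(u2,v2),r2=cv2.minEnclosingCircle(k2);print("rim",(u2,v2),r2,plane(c,(u2,v2),64), "r mm at 64",np.linalg.norm(plane(c,(u2+r2,v2),64)-plane(c,(u2,v2),64)))
t=camera_info("top");print(tri((c,(u2,v2)),(t,(503,247))))
a=np.pi/4;R=target(0,(0,-1,0))*Rot.from_euler("y",a)
G=np.array([*plane(c,(u2,v2),64)[:2],38.]);z=R.as_matrix()[:,2];print(z)
s=monitor.read_state();print("pre shift (tilted axes)",R.inv().apply(G-71*z-s["position"]))
```

```text
dark outer (326.1972351074219, 147.619384765625) 41.658512115478516 [ 556.73591488 -354.55325878    4.        ] [ 556.82295367 -356.70885008   64.        ]
rim (327.0, 147.42666625976562) 37.90465545654297 [ 556.02220568 -356.89705421   64.        ] r mm at 64 37.82944214139923
(array([ 555.77843809, -357.00892916,   63.01937698]), [0.3, 0.3])
[ 0.         -0.70710678 -0.70710678]
pre shift (tilted axes) [-143.45262447    1.13733105  152.47961106]
```

Emit:
send_rows(
  series=[
    [[0,0,0],[0,0.1,0],85],
    [[0,0,0],[0,0.13,0],85],
    [[0,0,0],[0,0.14,0],85],
    [[0,0,0],[0,0.14,0],85],
    [[0,0,0],[0,0.14,0],85],
    [[0,0,0],[0,0.135,0],85],
    [[0,0,0],[0,0,0],85],
    [[0,0,0],[0,0,0],85],
  ],
)

```text
clock: 25.05
position: [557.2, -300.1, 297.5]
ee_rot: [0.654, -0.653, 0.27, 0.27]
contact_force: [0.3, -0.2, 1.2]
gripper_width: 85.1
grasp_force: 0.0
```

Run:
```python
from h import *
s=monitor.read_state();R=Rot.from_quat(s["ee_rot"]);print(s["position"],s["joints"].round(2),R.as_matrix().round(3).tolist())
```

```text
[ 557.15185388 -300.12979759  297.48547133] [ 0.01  0.29 -0.46  0.93 -1.07 -0.59] [[0.001, -1.0, -0.001], [-0.708, -0.001, -0.706], [0.706, 0.001, -0.708]]
```

Emit:
send_rows(
  series=[
    [[-20,0.3,22],[0,0,0],85],
    [[-30,0.2,32],[0,0,0],85],
    [[-30,0.2,32],[0,0,0],85],
    [[-30,0.2,32],[0,0,0],85],
    [[-22,0.2,22],[0,0,0],85],
    [[-11,0.2,12],[0,0,0],85],
    [[0,0,0],[0,0,0],85],
    [[0,0,0],[0,0,0],85],
  ],
)

```text
clock: 25.85
position: [557.2, -307.7, 90.6]
ee_rot: [-0.652, 0.654, -0.271, -0.27]
contact_force: [-0.3, -0.1, 0.6]
gripper_width: 84.7
grasp_force: 0.0
```

Run:
```python
from h import *
s=monitor.read_state();R=Rot.from_quat(s["ee_rot"]);print(s["position"],s["joints"].round(2),R.as_matrix().round(3).tolist())
z=R.as_matrix()[:,2];G=np.array([556,-356.5,38])
print("left",R.inv().apply(G+19*z-s["position"]))
c,im=shot("wrist","w9");print(proj(c,(556,-356.8,64)))
gr=im.max(2);u=proj(c,(556,-356.8,4)).astype(int);print(u)
```

```text
[ 557.19752449 -307.66078391   90.59011072] [-0.11  0.52 -0.72  1.36 -0.8  -1.12] [[-0.003, -1.0, 0.001], [-0.707, 0.002, -0.707], [0.707, -0.003, -0.707]]
left [-2.64169774  1.25943187 90.72069509]
[328.0405968  234.00074801]
[327 276]
```

Emit:
send_rows(
  series=[
    [[-2.6,1.2,5],[0,0,0],85],
    [[0,0,15],[0,0,0],85],
    [[0,0,15],[0,0,0],85],
    [[0,0,15],[0,0,0],85],
    [[0,0,5],[0,0,0],85],
    [[0,0,0],[0,0,0],85],
  ],
)

```text
clock: 26.5
position: [554.6, -344.2, 48.7]
ee_rot: [-0.653, 0.654, -0.271, -0.27]
contact_force: [0.0, 0.4, 0.2]
gripper_width: 84.9
grasp_force: 0.0
```

Emit:
send_rows(
  series=[
    [[0,0,15],[0,0,0],85],
    [[0,0,12],[0,0,0],85],
    [[0,0,6],[0,0,0],85],
    [[0,0,2],[0,0,0],85],
    [[0,0,0],[0,0,0],85],
    [[0,0,0],[0,0,0],85],
  ],
)

```text
clock: 27.1
position: [555.1, -368.0, 24.2]
ee_rot: [0.653, -0.653, 0.271, 0.27]
contact_force: [0.3, -0.6, 0.1]
gripper_width: 85.0
grasp_force: 0.0
```

Run:
```python
from h import *
s=monitor.read_state();R=Rot.from_quat(s["ee_rot"]);print(s["position"],s["joints"].round(2),R.as_matrix().round(3).tolist())
z=R.as_matrix()[:,2];G=np.array([556,-356.5,38])
print("left",R.inv().apply(G+19*z-s["position"]))
c,im=shot("wrist","w10");print(proj(c,(556,-356.8,64)))
t,it=shot("top","t10");u=proj(t,(556,-356.8,40)).astype(int)
cs,i_s=shot("scene");v=proj(cs,(556,-356.8,40)).astype(int)
cv2.imwrite("pics/w10c.png",np.hstack([cv2.resize(im[120:420,175:475],(400,400)),cv2.resize(i_s[v[1]-60:v[1]+60,v[0]-60:v[0]+60],(400,400))]))
```

```text
[ 555.09747132 -368.04445351   24.24438468] [-0.3   0.63 -0.73  1.66 -0.74 -1.28] [[-0.0, -1.0, 0.001], [-0.707, -0.001, -0.707], [0.707, -0.001, -0.707]]
left [ 1.56023124 -0.91921262  1.11071146]
[323.02205872 295.77553336]
```

Emit:
send_rows(
  series=[
    [[0.5,-0.9,0],[0,0,0],70],
    [[0,0,0],[0,0,0],60],
    [[0,0,0],[0,0,0],50],
    [[0,0,0],[0,0,0],50],
    [[0,0,0],[0,0,0],50],
    [[0,0,0],[0,0,0],50],
  ],
)

```text
clock: 27.85
position: [556.3, -368.8, 25.2]
ee_rot: [0.653, -0.653, 0.272, 0.27]
contact_force: [-0.3, 3.5, 6.0]
gripper_width: 69.2
grasp_force: 64.8
```

Emit:
send_rows(
  series=[
    [[3.5,0,-3.5],[0,0,0],50],
    [[7,0,-7],[0,0,0],50],
    [[7,0,-7],[0,0,0],50],
    [[3.5,0,-3.5],[0,0,0],50],
    [[0,0,0],[0,0,0],50],
    [[0,0,0],[0,0,0],50],
  ],
)

```text
clock: 28.45
position: [555.6, -368.6, 53.8]
ee_rot: [0.653, -0.653, 0.27, 0.27]
contact_force: [0.2, -0.6, -2.4]
gripper_width: 68.9
grasp_force: 66.6
```

Run:
```python
from h import *
s=monitor.read_state();print(s["position"],s["gripper_width"],s["grasp_force"],s["contact_force"])
c,im=shot("wrist","w11");cs,i_s=shot("scene");v=proj(cs,(556,-356.8,60)).astype(int)
cv2.imwrite("pics/w11c.png",np.hstack([cv2.resize(im[120:420,175:475],(400,400)),cv2.resize(i_s[v[1]-60:v[1]+60,v[0]-60:v[0]+60],(400,400))]))
```

```text
[ 555.63443773 -368.58266416   53.82493146] 68.94907016531269 66.62347812118242 [ 0.15773567 -0.60218648 -2.40880824]
```

View pics/w11c.png

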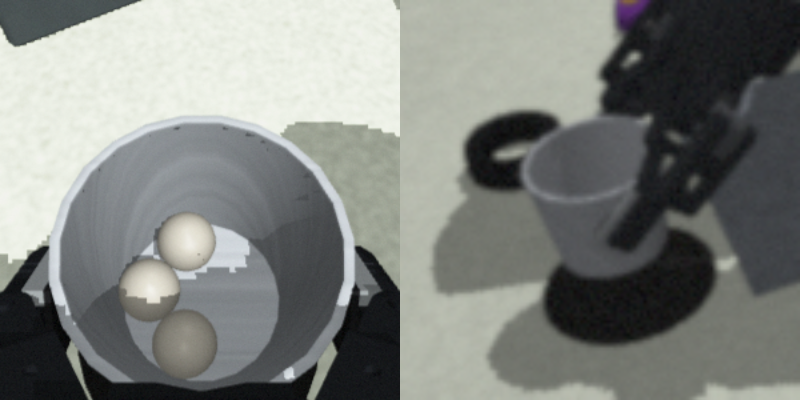

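The cup is lifted 29 mm and upright with all 3 balls inside. Raising it and carrying it toward the sampler.

Emit:
send_rows(
  series=[
    [[8,0,-8],[0,0,0],50],
    [[16,0,-16],[0,0,0],50],
    [[22,0,-22],[0,0,0],50],
    [[24,0,-24],[0,0,0],50],
    [[24,0,-24],[0,0,0],50],
    [[18,0,-18],[0,0,0],50],
    [[10,0,-10],[0,0,0],50],
    [[4,0,-4],[0,0,0],50],
  ],
)

```text
clock: 29.35
position: [556.0, -368.7, 233.5]
ee_rot: [-0.653, 0.654, -0.271, -0.27]
contact_force: [-0.2, 0.3, -1.6]
gripper_width: 68.7
grasp_force: 66.8
```

Emit:
send_rows(
  series=[
    [[-7,0,-7],[0,0,0],50],
    [[-14,0,-14],[0,0,0],50],
    [[-20,0,-20],[0,0,0],50],
    [[-25,0,-25],[0,0,0],50],
    [[-28,0,-28],[0,0,0],50],
    [[-28,0,-28],[0,0,0],50],
    [[-28,0,-28],[0,0,0],50],
    [[-28,0,-28],[0,0,0],50],
  ],
)

```text
clock: 30.15
position: [554.7, -115.5, 230.6]
ee_rot: [0.654, -0.653, 0.27, 0.272]
contact_force: [0.7, -0.7, -1.2]
gripper_width: 68.7
grasp_force: 66.8
```

Emit:
send_rows(
  series=[
    [[-28,0,-28],[0,0,0],50],
    [[-28,0,-28],[0,0,0],50],
    [[-28,0,-28],[0,0,0],50],
    [[-28,0,-28],[0,0,0],50],
    [[-25,0,-25],[0,0,0],50],
    [[-20,0,-20],[0,0,0],50],
    [[-12,0,-12],[0,0,0],50],
    [[-5,0,-5],[0,0,0],50],
  ],
)

```text
clock: 30.95
position: [555.4, 130.3, 231.0]
ee_rot: [0.654, -0.652, 0.271, 0.271]
contact_force: [-0.1, 0.2, -0.8]
gripper_width: 68.5
grasp_force: 66.9
```

```bash
cat > cup.py <<'E'
from h import *
# cup in tool frame, from grasp (TCP 556.3,-368.8,25.2; cup origin 556,-356.9,4, upright)
Rg=target(0,(0,-1,0))*Rot.from_euler("y",np.pi/4)
def st():
    s=monitor.read_state();return s,Rot.from_quat(s["ee_rot"])
O_t=Rg.inv().apply(np.array([556,-356.9,4])-np.array([556.3,-368.8,25.2]))
m_t=Rg.inv().apply([0,0,1]);e_t=Rg.inv().apply([0,-1,0])
L_t=O_t+60*m_t+37*e_t
def rep():
    s,R=st();p=s["position"]
    print("tcp",p.round(1),"t",s["clock"],"w",round(s["gripper_width"],1),"F",s["contact_force"].round(1),"q",s["joints"].round(2))
    m=R.apply(m_t);print("tip deg",np.degrees(np.arctan2(-m[1],m[2])).round(1),"L",(p+R.apply(L_t)).round(1),"O",(p+R.apply(O_t)).round(1),"m",m.round(3))
    return s,R
E
python3 - <<'E'
from cup import *
rep();print("L_t",L_t)
for d in(.05,.1,.14):
    print(d,(L_t-Rot.from_euler("y",-d).apply(L_t)).round(2))
t,im=shot("top","t12");cs,i=shot("scene","s12")
E
```

```text
tcp [555.4 130.3 231. ] t 30.95 w 68.5 F [-0.1  0.2 -0.8] q [ 0.76  0.49 -0.23  0.54 -1.47 -0.99]
tip deg -0.1 L [555.2 105.3 269.8] O [555.  142.2 209.8] m [0.001 0.001 1.   ]
L_t [45.18412332  0.3        -9.6873629 ]
0.05 [-0.43 -0.   -2.27]
0.1 [-0.74  0.   -4.56]
0.14 [-0.91  0.   -6.4 ]
```

Emit:
send_rows(
  series=[
    [[-0.4,0,-2.3],[0,-0.05,0],50],
    [[-0.7,0,-4.6],[0,-0.1,0],50],
    [[-0.7,0,-4.6],[0,-0.1,0],50],
    [[-0.7,0,-4.6],[0,-0.1,0],50],
    [[-0.7,0,-4.6],[0,-0.1,0],50],
    [[-0.7,0,-4.6],[0,-0.1,0],50],
    [[-0.7,0,-4.6],[0,-0.1,0],50],
    [[-0.7,0,-4.6],[0,-0.1,0],50],
  ],
)

```text
clock: 31.85
position: [555.2, 147.1, 261.7]
ee_rot: [-0.706, 0.708, -0.011, -0.01]
contact_force: [0.9, -0.9, -1.9]
gripper_width: 68.7
grasp_force: 67.1
```

Emit:
send_rows(
  series=[
    [[-0.6,0,-3.7],[0,-0.08,0],50],
    [[-0.4,0,-1.8],[0,-0.04,0],50],
    [[0,0,0],[0,0,0],50],
    [[0,0,0],[0,0,0],50],
  ],
)

```text
clock: 32.25
position: [555.3, 148.2, 266.2]
ee_rot: [-0.706, 0.707, 0.03, 0.03]
contact_force: [0.1, 0.6, -1.1]
gripper_width: 68.6
grasp_force: 67.1
```

Run:
```python
from cup import *
s,R=rep()
L=s["position"]+R.apply(L_t)
print("shift to L=(561,318,150):",R.inv().apply(np.array([561,318,150])-L).round(1),"down45",R.inv().apply([0,0,-45]).round(1))
```

```text
tcp [555.3 148.2 266.2] t 32.25 w 68.6 F [ 0.1  0.6 -1.1] q [ 0.5   0.27 -0.05 -0.08 -1.21 -0.48]
tip deg 49.9 L [554.9 102.3 272. ] O [555.1 172.  261.6] m [-0.002 -0.765  0.645]
shift to L=(561,318,150): [-204.6   -5.6  139.8] down45 [ 3.8  0.  44.8]
```

Emit:
send_rows(
  series=[
    [[-12.3,-0.3,8.4],[0,0,0],50],
    [[-24.6,-0.7,16.8],[0,0,0],50],
    [[-32.7,-0.9,22.4],[0,0,0],50],
    [[-36.8,-1,25.2],[0,0,0],50],
    [[-36.8,-1,25.2],[0,0,0],50],
    [[-30.7,-0.8,21],[0,0,0],50],
    [[-20.5,-0.6,14],[0,0,0],50],
    [[-10.2,-0.3,7],[0,0,0],50],
  ],
)

```text
clock: 33.05
position: [559.9, 367.3, 140.8]
ee_rot: [0.707, -0.706, -0.03, -0.028]
contact_force: [0.0, -1.4, -1.4]
gripper_width: 68.5
grasp_force: 67.1
```

Emit:
send_rows(
  series=[
    [[0,0,0],[0,0,0],50],
    [[0,0,0],[0,0,0],50],
    [[1,0,10],[0,0,0],50],
    [[1.6,0,20],[0,0,0],50],
    [[0.8,0,10],[0,0,0],50],
    [[0,0,0],[0,0,0],50],
    [[0,0,0],[0,0,0],50],
  ],
)

```text
clock: 33.75
position: [561.5, 364.7, 103.7]
ee_rot: [-0.706, 0.707, 0.03, 0.03]
contact_force: [-0.6, -0.3, -0.2]
gripper_width: 69.0
grasp_force: 67.5
```

Run:
```python
from cup import *
s,R=rep()
c,im=shot("wrist","w13");print("chamber px",proj(c,(561,302.5,85)),"L px",proj(c,s["position"]+R.apply(L_t)))
L=s["position"]+R.apply(L_t)
print("to L=(561,318,105):",R.inv().apply(np.array([561,318,105])-L).round(1))
# balls: bright warm blobs inside cup region; rim ring of chamber
g=im.max(2)
for th in (150,):
    n,l,st_,ce=cv2.connectedComponentsWithStats((g>th).astype(np.uint8)*255)
    print([(ce[i].round(),int(st_[i,4])) for i in range(1,n) if 300<st_[i,4]<8000])
# chamber dark/grey circle bbox along column/row
u,v=proj(c,(561,302.5,85)).astype(int)
print(g[v,max(u-110,0):u+110:5],g[0:480:8,u])
```

```text
tcp [561.5 364.7 103.7] t 33.75 w 69.0 F [-0.6 -0.3 -0.2] q [ 0.79  0.54 -0.04 -0.07 -0.92 -0.75]
tip deg 49.9 L [561.1 318.9 109.6] O [561.2 388.6  99.2] m [-0.001 -0.765  0.645]
chamber px [327.05636516 149.45268346] L px [326.80514897 203.63195779]
to L=(561,318,105): [1.3 0.1 4.5]
[(array([611.,  63.]), 4933), (array([477., 328.]), 372), (array([252., 394.]), 317), (array([144., 457.]), 2401)]
[154 156  67  39  39  38  35  36  38  63  67  69  69  65  72  67  68  68
  67  67  68  66  69  63  68  68  68  69  68  69  69  71  69  72  69  67
  40  36  30  39  30  39  31  69] [154 153 156 158  77  34  30  36  72  69  71  71  71  71  67  71  70  67
  68  69  70  62  68  70  68  70 138 112 106 109 115 111 111 107 109 123
 146 163 154 137 136 143 137 134 138 140 138 142 140 138 143  72  20  13
  18  20  16  12  21  13]
```

Emit:
send_rows(
  series=[
    [[-0.5,0,-2.7],[0,-0.06,0],50],
    [[-0.5,0,-2.7],[0,-0.06,0],50],
    [[-0.5,0,-2.7],[0,-0.06,0],50],
    [[-0.5,0,-2.7],[0,-0.06,0],50],
    [[-0.5,0,-2.7],[0,-0.06,0],50],
    [[-0.5,0,-2.7],[0,-0.06,0],50],
    [[-0.5,0,-2.7],[0,-0.06,0],50],
    [[-0.5,0,-2.7],[0,-0.06,0],50],
  ],
)

```text
clock: 34.6
position: [561.7, 363.2, 126.2]
ee_rot: [0.679, -0.678, -0.198, -0.199]
contact_force: [0.3, -0.5, -2.0]
gripper_width: 68.8
grasp_force: 67.3
```

```bash
python3 -c "
from cup import *
rep()"
```

```text
tcp [561.7 363.2 126.2] t 34.6 w 68.8 F [ 0.3 -0.5 -2. ] q [ 0.56  0.47 -0.02 -0.65 -0.86 -0.18]
tip deg 77.6 L [561.4 320.  110. ] O [561.3 386.5 133.2] m [-0.    -0.977  0.215]
```

Emit:
send_rows(
  series=[
    [[-0.4,0,-2.3],[0,-0.05,0],50],
    [[-0.4,0,-2.3],[0,-0.05,0],50],
    [[-0.4,0,-2.3],[0,-0.05,0],50],
    [[-0.4,0,-2.3],[0,-0.05,0],50],
    [[-0.4,0,-2.3],[0,-0.05,0],50],
    [[-0.4,0,-2.3],[0,-0.05,0],50],
    [[-0.4,0,-2.3],[0,-0.05,0],50],
    [[-0.4,0,-2.3],[0,-0.05,0],50],
  ],
)

```text
clock: 35.4
position: [562.0, 352.8, 141.6]
ee_rot: [0.626, -0.626, -0.328, -0.33]
contact_force: [-0.1, 0.1, -1.4]
gripper_width: 68.8
grasp_force: 67.3
```

Emit:
send_rows(
  series=[
    [[-0.6,0,-3.6],[0,-0.08,0],50],
    [[-0.6,0,-3.6],[0,-0.08,0],50],
    [[-0.6,0,-3.6],[0,-0.08,0],50],
    [[0,0,0],[0,0,0],50],
    [[0,0,0],[0,0,0],50],
    [[0,0,0],[0,0,0],50],
    [[0,0,0],[0,0,0],50],
    [[0,0,0],[0,0,0],50],
  ],
)

```text
clock: 36.2
position: [561.0, 345.3, 148.4]
ee_rot: [0.583, -0.582, -0.4, -0.401]
contact_force: [-0.4, 0.3, -1.3]
gripper_width: 68.6
grasp_force: 67.2
```

Run:
```python
from cup import *
rep()
for n in("wrist","top","scene"):
    c,im=shot(n,n+"14");u=proj(c,(561,302.5,30));print(n,u,proj(c,(561,302.5,85)))
    u=u.astype(int);hsv=cv2.cvtColor(im,cv2.COLOR_BGR2HSV)
    if n!="wrist":
        r=im[max(u[1]-30,0):u[1]+30:5,u[0]-30:u[0]+31:5].max(2);print(r)
```

```text
tcp [561.  345.3 148.4] t 36.2 w 68.6 F [-0.4  0.3 -1.3] q [ 0.18  0.59 -0.04 -1.36 -1.22  0.56]
tip deg 114.0 L [560.8 320.  109.7] O [560.7 359.8 167.9] m [ 0.002 -0.913 -0.407]
wrist [326.80547601 -36.73187561] [326.40467842 120.66923292]
top [178.58404135 216.07950376] [170.12299339 208.70944348]
[[107 105 103 131  11  19  19  26  83  41  76 102 103]
 [118 117 124  26  28  27  21  36  52  99  98  99  99]
 [126 127 130  21  26  27  27  45  97 100  98  99 100]
 [124 125 118  21  27  25  35  93  98 100 101 100  96]
 [112 119  61  25  14  20  73  96 100 103 102  99 102]
 [100  76  23   5  16  20  95  99 102 101 104 104 103]
 [ 29  21  15  17  16  24  92 101  99 106 103 103  98]
 [ 27  28  19  27  40  64 100  98 104 102 104 105 104]
 [ 89  23  27  27  25  92  98 100 101 104 105 104 102]
 [133 104  19  10   8  97  98 105 105 106 103 104 105]
 [136 132 133 136 131  97 102 106 106 104 105 104 105]
 [134 132 135 137  97  98 100 107 105 106 104 101 104]]
scene [445.3242894  230.34967524] [448.07025441 209.58919898]
[[ 95 137 169 171 169 159  97  59  56  68  51  53 106]
 [172 166 169 112  50  51  52  55  55  60 113 167 109]
 [170 170 169  54  50  55  55  55  55  47  48 169  53]
 [172 172 171  47  56  55  56  54  55  52  50 169  95]
 [ 97 124 128  52  54  55  56  56  56  49  47 169 169]
 [ 94  97 106 104  58  54  55  57  53  51  75 166 169]
 [ 92  94  99  95 104 105  99  97 102 108 110 168 170]
 [ 92  94  95  93  97  99 106 103 107 106 155 170 173]
 [ 96  92  93  96  92  99  94 103 122 171 168 162 101]
 [119  97  94  96  93  95  93 101 101 139  93  95  92]
 [117 116 116  94  94  92  97  93  95  92  95  93  93]
 [119 130 116 116  99  94  91  93  94  92  88  87  94]]
```

Emit:
send_rows(
  series=[
    [[-0.6,0,-3.6],[0,-0.08,0],50],
    [[-0.6,0,-3.6],[0,-0.08,0],50],
    [[0,0,0],[0,0,0],50],
    [[0,0,0],[0,0,0],50],
    [[0.6,0,3.6],[0,0.08,0],50],
    [[0.6,0,3.6],[0,0.08,0],50],
    [[0.7,0,4.5],[0,0.1,0],50],
    [[0.7,0,4.5],[0,0.1,0],50],
  ],
)

```text
clock: 37.15
position: [562.0, 352.8, 145.0]
ee_rot: [0.621, -0.62, -0.338, -0.341]
contact_force: [-0.2, -0.7, -1.5]
gripper_width: 68.7
grasp_force: 67.2
```

Emit:
send_rows(
  series=[
    [[0.7,0,4.5],[0,0.1,0],50],
    [[0.7,0,4.5],[0,0.1,0],50],
    [[0.7,0,4.5],[0,0.1,0],50],
    [[0.7,0,4.5],[0,0.1,0],50],
    [[0.7,0,4.5],[0,0.1,0],50],
    [[0.7,0,4.5],[0,0.1,0],50],
    [[0.7,0,4.5],[0,0.1,0],50],
    [[0.7,0,4.5],[0,0.1,0],50],
  ],
)

```text
clock: 37.95
position: [561.0, 371.3, 114.5]
ee_rot: [0.704, -0.703, -0.071, -0.073]
contact_force: [-0.9, -0.5, -1.6]
gripper_width: 68.7
grasp_force: 67.1
```

Emit:
send_rows(
  series=[
    [[0,0,-10],[0,0,0],50],
    [[0,0,-20],[0,0,0],50],
    [[0,0,-30],[0,0,0],50],
    [[0,0,-20],[0,0,0],50],
    [[0,0,0],[0,0,0],50],
    [[0,0,0],[0,0,0],50],
  ],
)

```text
clock: 38.55
position: [560.9, 353.3, 191.7]
ee_rot: [-0.703, 0.703, 0.073, 0.074]
contact_force: [-0.5, 1.4, -1.1]
gripper_width: 68.5
grasp_force: 67.2
```

Run:
```python
from cup import *
rep()
c,im=shot("wrist","w15");u=proj(c,(561,302.5,30)).astype(int);print(u,proj(c,(561,302.5,85)))
g=im.max(2)
m=np.zeros_like(g);cv2.circle(m,tuple(int(a) for a in u),75,1,-1)
print(np.unique((g*m)[m>0]//16,return_counts=True))
print(g[max(u[1]-72,0):u[1]+73:8,u[0]-72:u[0]+73:8])
```

```text
tcp [560.9 353.3 191.7] t 38.55 w 68.5 F [-0.5  1.4 -1.1] q [ 0.73  0.43  0.03 -0.18 -1.03 -0.65]
tip deg 56.9 L [560.6 307.1 191.9] O [560.6 377.6 190.1] m [-0.001 -0.838  0.546]
[326 115] [325.99327481 130.6174885 ]
(array([ 1,  2,  3,  4,  5,  6,  7,  8,  9, 10, 11, 12, 13, 14, 15],
      dtype=uint8), array([ 115, 3145, 2777, 5012,  362,  451, 2879,  551, 1738,   96,   67,
         78,   64,  290,   40]))
[[149 149 148 148 148 153 150 151 147 151 152 150 151 151 148 152 237 237
  236]
 [150 149 149 150 148 151 151 116  61  67  72  70 149 153 155 150 237 238
  237]
 [149 151 147 154 150  77  71  62  58 129 116  51  60  76 151 229 238 238
  237]
 [152 149 153 151  69  46  65  67 116 151 150 112 119  68  65 115 238 239
  238]
 [149 147 146  69  35  66  66  66 106 137 229 140 119  78  62  62 184 241
  237]
 [148 150  64  34  66  64 111 118 113 188 194 120 118 122  67  37  66 239
  237]
 [152 151  57  41  65  67 120 120 122 121 118 123 123  66  68  65  34 116
  238]
 [150  67  31  64  66  69 118 119 117 123 121 125 118  66  66  67  34 114
  238]
 [154  66  31 130 152 142  84 121 121 1
[... 152 characters left out ...]
 121 123 123  68  64  63 133 164 144  34  36
  128]
 [155  48  41  39  68  66  91  65  64  66  70  67  65 117 144 130  34  33
  125]
 [150  63  39  40  67  64  65  66  68  66  64  63  66  64  88  36  39  36
  154]
 [150  66  42  43  46  65  68  65  67  69  64  68  62  66  56  37  39  51
  240]
 [233 162  44  43  43  42  65  65  64  66  65  64  68  54  44  44  44 124
  240]
 [236 235  67  46  46  49  52  51  74  68  69  58  49  47  47  43  49 242
  240]
 [234 236 237  66  46  51  50  45  49  50  51  47  50  48  46  42 139 244
  240]
 [234 235 236 237  95  50  51  50  48  48  51  48  45  47  44 138 244 245
  240]
 [233 234 237 238 237 122  49  49  47  54  49  47  47 115 229 244 244 244
  240]]
```

Three balls show on the chamber floor, as bright blobs near (334,80), (286,115) and (438,123) in the wrist image. Returning the cup.

Emit:
send_rows(
  series=[
    [[11,0.3,-7],[0,0,0],50],
    [[22,0.7,-14],[0,0,0],50],
    [[30,0.9,-18.4],[0,0,0],50],
    [[33,1,-20.7],[0,0,0],50],
    [[33,1,-20.7],[0,0,0],50],
    [[28,0.8,-17],[0,0,0],50],
    [[18.5,0.6,-11.5],[0,0,0],50],
    [[9,0.3,-6],[0,0,0],50],
  ],
)

```text
clock: 39.4
position: [555.4, 146.8, 266.0]
ee_rot: [-0.703, 0.704, 0.072, 0.072]
contact_force: [-0.7, -0.0, -1.4]
gripper_width: 68.8
grasp_force: 67.2
```

Emit:
send_rows(
  series=[
    [[0,0,0],[0,0.08,0],50],
    [[0,0,0],[0,0.12,0],50],
    [[0,0,0],[0,0.14,0],50],
    [[0,0,0],[0,0.14,0],50],
    [[0,0,0],[0,0.14,0],50],
    [[0,0,0],[0,0.14,0],50],
    [[0,0,0],[0,0.14,0],50],
    [[0,0,0],[0,0.093,0],50],
  ],
)

```text
clock: 40.2
position: [555.3, 150.3, 263.9]
ee_rot: [0.653, -0.651, 0.273, 0.274]
contact_force: [0.1, -0.3, -1.6]
gripper_width: 68.3
grasp_force: 66.9
```

Emit:
send_rows(
  series=[
    [[0,0,0],[0,0,0],50],
    [[0,0,0],[0,0,0],50],
  ],
)

```text
clock: 40.4
position: [555.5, 149.4, 264.7]
ee_rot: [0.653, -0.653, 0.271, 0.272]
contact_force: [1.3, -0.7, -1.0]
gripper_width: 68.4
grasp_force: 67.0
```

Run:
```python
from cup import *
s,R=rep();O=s["position"]+R.apply(O_t);print("shift to cup at (556.4,-355,40):",R.inv().apply(np.array([556.4,-355,40])-O).round(1))
print("horizontal only",R.inv().apply(np.array([556.4,-355,O[2]])-O).round(1))
```

```text
tcp [555.5 149.4 264.7] t 40.4 w 68.4 F [ 1.3 -0.7 -1. ] q [ 0.79  0.48 -0.16  0.52 -1.55 -0.96]
tip deg -0.1 L [555.3 124.4 303.6] O [555.2 161.3 243.5] m [0.002 0.001 1.   ]
shift to cup at (556.4,-355,40): [220.5  -1.3 509.3]
horizontal only [364.6  -1.  365.6]
```

Emit:
send_rows(
  series=[
    [[10,-1,10],[0,0,0],50],
    [[20,0,20],[0,0,0],50],
    [[28,0,28],[0,0,0],50],
    [[33,0,33],[0,0,0],50],
    [[33,0,33],[0,0,0],50],
    [[33,0,33],[0,0,0],50],
    [[33,0,33],[0,0,0],50],
    [[33,0,33],[0,0,0],50],
  ],
)

```text
clock: 41.2
position: [555.5, -169.5, 268.2]
ee_rot: [-0.652, 0.654, -0.272, -0.27]
contact_force: [0.7, 0.0, -0.9]
gripper_width: 68.6
grasp_force: 67.0
```

Emit:
send_rows(
  series=[
    [[33,0,33],[0,0,0],50],
    [[33,0,33],[0,0,0],50],
    [[30,0,30],[0,0,0],50],
    [[24,0,24],[0,0,0],50],
    [[14,0,14],[0,0,0],50],
    [[7.6,0,8],[0,0,0],50],
    [[0,0,0],[0,0,0],50],
    [[0,0,0],[0,0,0],50],
  ],
)

```text
clock: 42.0
position: [556.3, -366.8, 267.4]
ee_rot: [-0.653, 0.653, -0.272, -0.271]
contact_force: [0.0, 0.1, -1.3]
gripper_width: 68.6
grasp_force: 67.0
```

Run:
```python
from cup import *
s,R=rep();O=s["position"]+R.apply(O_t);print("shift to cup at (556.4,-355,24):",R.inv().apply(np.array([556.4,-355,24])-O).round(1))
```

```text
tcp [ 556.3 -366.8  267.4] t 42.0 w 68.6 F [ 0.   0.1 -1.3] q [-0.13  0.33 -0.49  1.05 -0.95 -0.6 ]
tip deg -0.2 L [ 555.9 -391.8  306.3] O [ 556.  -355.   246.2] m [-0.001  0.003  1.   ]
shift to cup at (556.4,-355,24): [-1.575e+02 -1.000e-01  1.567e+02]
```

Emit:
send_rows(
  series=[
    [[-12,0,12],[0,0,0],50],
    [[-24,0,24],[0,0,0],50],
    [[-28,0,28],[0,0,0],50],
    [[-28,0,28],[0,0,0],50],
    [[-28,0,28],[0,0,0],50],
    [[-20,0,20],[0,0,0],50],
    [[-12,0,12],[0,0,0],50],
    [[-5.5,0,5],[0,0,0],50],
  ],
)

```text
clock: 42.8
position: [556.6, -365.8, 42.5]
ee_rot: [0.654, -0.652, 0.271, 0.272]
contact_force: [-0.1, -0.4, -0.6]
gripper_width: 68.5
grasp_force: 67.0
```

Emit:
send_rows(
  series=[
    [[0,0,0],[0,0,0],50],
    [[0,0,0],[0,0,0],50],
    [[0,0,0],[0,0,0],50],
  ],
)

```text
clock: 43.1
position: [557.6, -366.8, 45.9]
ee_rot: [-0.653, 0.653, -0.273, -0.271]
contact_force: [-0.5, -0.2, -1.2]
gripper_width: 68.8
grasp_force: 67.0
```

Run:
```python
from cup import *
s,R=rep();O=s["position"]+R.apply(O_t);print("shift to cup at (556.4,-355,5):",R.inv().apply(np.array([556.4,-355,5])-O).round(1))
```

```text
tcp [ 557.6 -366.8   45.9] t 43.1 w 68.8 F [-0.5 -0.2 -1.2] q [-0.28  0.6  -0.72  1.6  -0.75 -1.22]
tip deg -0.2 L [ 557.3 -391.8   84.8] O [ 557.4 -355.    24.7] m [-0.003  0.003  1.   ]
shift to cup at (556.4,-355,5): [-13.9   1.   13.9]
```

Emit:
send_rows(
  series=[
    [[-4,0.7,4],[0,0,0],50],
    [[-5,0,5],[0,0,0],50],
    [[-3,0,3],[0,0,0],50],
    [[-2,0,2],[0,0,0],50],
    [[0,0,0],[0,0,0],50],
    [[0,0,0],[0,0,0],50],
    [[0,0,0],[0,0,0],50],
  ],
)

```text
clock: 43.8
position: [556.0, -367.6, 25.2]
ee_rot: [-0.652, 0.653, -0.272, -0.272]
contact_force: [-1.4, -0.7, 3.1]
gripper_width: 68.5
grasp_force: 67.1
```

Emit:
send_rows(
  series=[
    [[-0.7,0,0.7],[0,0,0],50],
    [[0,0,0],[0,0,0],50],
    [[0,0,0],[0,0,0],50],
  ],
)

```text
clock: 44.1
position: [556.0, -367.8, 25.2]
ee_rot: [-0.652, 0.653, -0.273, -0.272]
contact_force: [-1.5, 2.1, 7.1]
gripper_width: 68.7
grasp_force: 67.0
```

Emit:
send_rows(
  series=[
    [[0,0,0],[0,0,0],72],
    [[0,0,0],[0,0,0],76],
    [[0,0,0],[0,0,0],85],
    [[0,0,0],[0,0,0],85],
    [[0,0,0],[0,0,0],85],
    [[0,0,0],[0,0,0],85],
  ],
)

```text
clock: 44.7
position: [555.9, -367.1, 23.4]
ee_rot: [0.653, -0.653, 0.271, 0.271]
contact_force: [-0.1, -0.0, -1.1]
gripper_width: 85.2
grasp_force: 0.0
```

Run:
```python
from cup import *
rep()
c,im=shot("wrist","w16")
g=im.max(2);u=proj(c,(556,-356,64)).astype(int);print(u,[int(proj(c,(556+x,-356,64))[0]) for x in(37,-37)])
```

```text
tcp [ 555.9 -367.1   23.4] t 44.7 w 85.2 F [-0.1 -0.  -1.1] q [-0.3   0.64 -0.73  1.66 -0.75 -1.28]
tip deg -0.1 L [ 555.6 -392.1   62.2] O [ 555.6 -355.2    2.2] m [0.    0.002 1.   ]
[325 294] [208, 442]
```

Emit:
send_rows(
  series=[
    [[0,0,-4],[0,0,0],85],
    [[0,0,-8],[0,0,0],85],
    [[0,0,-15],[0,0,0],85],
    [[0,0,-20],[0,0,0],85],
    [[0,0,-25],[0,0,0],85],
    [[0,0,-30],[0,0,0],85],
    [[0,0,0],[0,0,0],85],
    [[0,0,0],[0,0,0],85],
  ],
)

```text
clock: 45.55
position: [556.5, -293.8, 96.2]
ee_rot: [0.653, -0.653, 0.272, 0.271]
contact_force: [0.3, -0.0, 0.1]
gripper_width: 85.0
grasp_force: 0.0
```

Run:
```python
from cup import *
rep()
c,im=shot("wrist","w17")
g=im.max(2);u=proj(c,(556.5,-355.5,64));print(u)
# rim/coaster: dark coaster blob & interior
m=((g<55)).astype(np.uint8)*255;r=np.zeros_like(g);x,y=u.astype(int);r[max(0,y-80):y+110,x-90:x+90]=1;m*=r
k=max(cv2.findContours(m,cv2.RETR_EXTERNAL,1)[0],key=cv2.contourArea);print("coaster bbox",cv2.boundingRect(k),"expected",[proj(c,(556.7+a,-354.6+b,4)).round() for a,b in((48,0),(-48,0),(0,48),(0,-48))])
for n in("top","scene"):
    cc,ii=shot(n,n+"17");q=proj(cc,(556.5,-355.5,64));print(n,q)
```

```text
tcp [ 556.5 -293.8   96.2] t 45.55 w 85.0 F [ 0.3 -0.   0.1] q [-0.08  0.51 -0.73  1.33 -0.82 -1.11]
tip deg -0.1 L [ 556.1 -318.8  135.1] O [ 556.2 -282.    75. ] m [-0.001  0.003  1.   ]
[326.11255703 220.47989412]
coaster bbox (261, 247, 131, 83) expected [array([260., 265.]), array([392., 265.]), array([326., 331.]), array([326., 210.])]
top [502.3498696 246.3406321]
scene [157.01428445 306.09126416]
```

Emit:
send_rows(
  series=[
    [[14,0,-14],[0,0,0],85],
    [[28,0,-28],[0,0,0],85],
    [[32,0,-32],[0,0,0],85],
    [[32,0,-32],[0,0,0],85],
    [[22,0,-22],[0,0,0],85],
    [[14,0,-14],[0,0,0],85],
    [[0,0,0],[0,-0.1,0],85],
    [[0,0,0],[0,-0.14,0],85],
  ],
)

```text
clock: 46.5
position: [554.7, -294.2, 294.7]
ee_rot: [0.682, -0.681, 0.189, 0.191]
contact_force: [-0.6, -0.5, -0.2]
gripper_width: 84.9
grasp_force: 0.0
```

Emit:
send_rows(
  series=[
    [[0,0,0],[0,-0.14,0],85],
    [[0,0,0],[0,-0.14,0],85],
    [[0,0,0],[0,-0.14,0],85],
    [[0,0,0],[0,-0.125,0],85],
    [[0,0,0],[0,0,0],85],
    [[0,0,0],[0,0,0],85],
  ],
)

```text
clock: 47.1
position: [555.1, -295.9, 295.0]
ee_rot: [-0.706, 0.708, -0.0, -0.002]
contact_force: [-0.0, 0.3, -0.7]
gripper_width: 84.7
grasp_force: 0.0
```

Run:
```python
from h import *
s=monitor.read_state();R=Rot.from_quat(s["ee_rot"]);print(s["position"],R.as_matrix().round(3).tolist(),s["clock"])
c,im=shot("wrist","w18");g=im.max(2)
q=proj(c,(556.5,-355,30)).astype(int);print(q)
roi=np.zeros_like(g);roi[max(q[1]-55,0):q[1]+55,q[0]-55:q[0]+55]=1
m=((g<55)&(roi>0)).astype(np.uint8)*255
k=max(cv2.findContours(m,cv2.RETR_EXTERNAL,1)[0],key=cv2.contourArea)
(u,v),r=cv2.minEnclosingCircle(k);print("coaster",(u,v),r,plane(c,(u,v),4))
f=np.zeros_like(g);cv2.drawContours(f,[k],-1,255,-1)
h=((f>0)&(g>=70)).astype(np.uint8)*255
k2=max(cv2.findContours(h,cv2.RETR_EXTERNAL,1)[0],key=cv2.contourArea)
(u2,v2),r2=cv2.minEnclosingCircle(k2);print("rim",(u2,v2),r2,plane(c,(u2,v2),64))
a=0.1
# slide grip target; approach yaw: tool y along sampler y -> tool x at yaw .1
print(delta((430.5,322,250),target(0,(np.cos(a),np.sin(a),0))))
ct,it=shot("top","t18")
```

```text
[ 555.0885923  -295.89649151  295.01361839] [[-0.003, -1.0, -0.002], [-1.0, 0.003, -0.004], [0.004, 0.002, -1.0]] 47.1
[323 144]
coaster (323.5, 144.7650604248047) 41.911556243896484 [ 557.08760911 -354.55984129    4.        ]
rim (324.0766906738281, 144.6042938232422) 38.09220886230469 [ 556.25345301 -356.18717822   64.        ]
(array([-616.9,  125.3,   43. ]), array([ 5.3000e-03, -3.0000e-04, -1.6724e+00]))
```

The cup is back, with its rim at (556.3,-356.2) over the coaster at (557,-354.6), concentric and so upright. Now the slide.

Emit:
send_rows(
  series=[
    [[-20,4,0],[0,0,0],60],
    [[-35,7,0],[0,0,0],60],
    [[-44,8.9,0],[0,0,0],60],
    [[-44,8.9,0],[0,0,0],60],
    [[-44,8.9,0],[0,0,0],60],
    [[-44,8.9,0],[0,0,0],60],
    [[-44,8.9,0],[0,0,0],60],
    [[-44,8.9,0],[0,0,0],60],
  ],
)

```text
clock: 48.0
position: [489.9, 26.7, 295.1]
ee_rot: [0.708, -0.706, 0.001, 0.002]
contact_force: [1.4, 0.5, -0.2]
gripper_width: 60.1
grasp_force: 0.0
```

Emit:
send_rows(
  series=[
    [[-44,8.9,0],[0,0,0],60],
    [[-44,8.9,0],[0,0,0],60],
    [[-44,8.9,0],[0,0,0],60],
    [[-44,8.9,0],[0,0,0],60],
    [[-44,8.9,0],[0,0,0],60],
    [[-40,8,0],[0,0,0],60],
    [[-26,5.3,0],[0,0,0],60],
    [[-12,2.5,0],[0,0,0],60],
  ],
)

```text
clock: 48.8
position: [429.5, 324.8, 293.7]
ee_rot: [0.709, -0.706, 0.002, 0.002]
contact_force: [-0.2, -0.6, 0.4]
gripper_width: 60.4
grasp_force: 0.0
```

Emit:
send_rows(
  series=[
    [[0,0,0],[0,0,-0.1],60],
    [[0,0,0],[0,0,0],60],
    [[0,0,0],[0,0,0],60],
  ],
)

```text
clock: 49.1
position: [430.9, 322.1, 294.4]
ee_rot: [0.741, -0.672, 0.001, 0.001]
contact_force: [-0.3, 0.9, 0.9]
gripper_width: 60.1
grasp_force: 0.0
```

Run:
```python
from h import *
s=monitor.read_state();print(s["position"],s["clock"],s["joints"].round(2))
a=0.1
print(delta((430.5,322,150),target(0,(np.sin(a),-np.cos(a),0))))
c,im=shot("wrist","w19");g=im.max(2)
q=proj(c,(430.5,322,114));print("grip exp",q);q=q.astype(int)
roi=np.zeros_like(g);roi[q[1]-30:q[1]+20,q[0]-25:q[0]+25]=1
k=max(cv2.findContours(((g<60)&(roi>0)).astype(np.uint8)*255,0,1)[0],key=cv2.contourArea);print(cv2.boundingRect(k))
# chamber balls
u=proj(c,(561,302.5,30)).astype(int);print("chamber",u)
m=np.zeros_like(g);cv2.circle(m,tuple(int(v) for v in u),32,255,-1)
print(max(u))
```

```text
[430.8564386  322.14448688 294.35587449] 49.1 [ 0.94  0.2  -0.1   0.   -1.28 -0.85]
(array([ -0.4,   0.3, 144.4]), array([ 0.0004, -0.0037, -0.0017]))
grip exp [326.3899811  214.91351475]
(315, 184, 30, 41)
chamber [209 170]
209
```

Emit:
send_rows(
  series=[
    [[0,2,25],[0,0,0],60],
    [[0,0,45],[0,0,0],60],
    [[0,0,45],[0,0,0],60],
    [[0,0,40],[0,0,0],60],
    [[0,0,25],[0,0,0],60],
    [[0,0,13],[0,0,0],60],
    [[0,0,5],[0,0,0],60],
    [[0,0,0],[0,0,0],60],
  ],
)

```text
clock: 49.95
position: [429.3, 321.4, 96.2]
ee_rot: [0.741, -0.671, 0.001, 0.002]
contact_force: [0.7, -0.1, 0.2]
gripper_width: 59.9
grasp_force: 0.0
```

Emit:
send_rows(
  series=[
    [[0,0,0],[0,0,0],60],
    [[0,0,0],[0,0,0],20],
    [[0,0,0],[0,0,0],10],
    [[0,0,0],[0,0,0],10],
    [[0,0,0],[0,0,0],10],
    [[0,0,0],[0,0,0],10],
    [[0,0,0],[0,0,0],10],
  ],
)

```text
clock: 50.65
position: [428.1, 321.5, 97.5]
ee_rot: [0.741, -0.671, 0.001, 0.002]
contact_force: [-6.0, -1.7, 6.5]
gripper_width: 26.9
grasp_force: 60.3
```

Emit:
send_rows(
  series=[
    [[5,0,0],[0,0,0],10],
    [[10,0,0],[0,0,0],10],
    [[12,0,0],[0,0,0],10],
    [[12,0,0],[0,0,0],10],
    [[10,0,0],[0,0,0],10],
    [[5,0,0],[0,0,0],10],
    [[0,0,0],[0,0,0],10],
    [[0,0,0],[0,0,0],10],
  ],
)

```text
clock: 51.45
position: [432.8, 266.7, 97.5]
ee_rot: [0.741, -0.671, 0.001, 0.003]
contact_force: [-7.1, -2.6, 7.8]
gripper_width: 26.5
grasp_force: 60.5
```

Emit:
send_rows(
  series=[
    [[2,0,0],[0,0,0],10],
    [[2,0,0],[0,0,0],10],
    [[2,0,0],[0,0,0],10],
    [[0,0,0],[0,0,0],10],
    [[0,0,0],[0,0,0],10],
  ],
)

```text
clock: 51.95
position: [433.2, 262.0, 97.5]
ee_rot: [0.741, -0.671, -0.0, 0.002]
contact_force: [-9.8, 1.2, 8.7]
gripper_width: 26.5
grasp_force: 60.3
```

Emit:
send_rows(
  series=[
    [[2,0,0],[0,0,0],10],
    [[1,0,0],[0,0,0],10],
    [[0,0,0],[0,0,0],10],
    [[0,0,0],[0,0,0],10],
  ],
)

```text
clock: 52.35
position: [433.4, 261.8, 97.5]
ee_rot: [0.741, -0.671, -0.001, 0.0]
contact_force: [-13.8, 9.6, 6.1]
gripper_width: 26.7
grasp_force: 60.2
```

Emit:
send_rows(
  series=[
    [[0,0,0],[0,0,0],10],
    [[0,0,0],[0,0,0],50],
    [[0,0,0],[0,0,0],55],
    [[0,0,0],[0,0,0],55],
    [[0,0,0],[0,0,0],55],
    [[0,0,-20],[0,0,0],55],
    [[0,0,-45],[0,0,0],55],
    [[0,0,-45],[0,0,0],55],
  ],
)

```text
clock: 53.15
position: [435.3, 258.7, 207.3]
ee_rot: [0.741, -0.671, 0.001, 0.002]
contact_force: [1.2, 0.4, 0.8]
gripper_width: 55.2
grasp_force: 0.0
```

Emit:
send_rows(
  series=[
    [[0,0,-45],[0,0,0],55],
    [[0,0,-40],[0,0,0],55],
    [[0,0,-15],[0,0,0],55],
    [[0,0,0],[0,0,0],55],
    [[0,0,0],[0,0,0],55],
    [[0,0,0],[0,0,0],55],
  ],
)

```text
clock: 53.75
position: [434.9, 259.2, 304.8]
ee_rot: [0.741, -0.671, 0.001, 0.003]
contact_force: [-0.1, 0.4, 1.6]
gripper_width: 55.0
grasp_force: 0.0
```

Run:
```python
from h import *
s=monitor.read_state();print(s["position"],s["clock"],s["contact_force"])
c,im=shot("wrist","w20");g=im.max(2)
for y in(262,266,270): print(y,proj(c,(433.5,y,114)).round())
q=proj(c,(433.5,262,114)).astype(int)
roi=np.zeros_like(g);roi[q[1]-60:q[1]+40,q[0]-30:q[0]+30]=1
for k in cv2.findContours(((g<60)&(roi>0)).astype(np.uint8)*255,0,1)[0]:
    if cv2.contourArea(k)>100: print(cv2.boundingRect(k))
# balls in chamber, all bystanders, probe
u=proj(c,(561,302.5,30)).astype(int);print("chamber",u)
x0=max(u[0]-40,0);a=im[u[1]-40:u[1]+40,x0:u[0]+40]
print(a.max(2)[::5,::5])
ct,it=shot("top","t20");i0=cv2.imread("pics/top0.png")
d=cv2.absdiff(it,i0).max(2)
for n,X in dict(tape=(413,-389,10),driver=(752,-66,10),spool=(650,-201,20),cup=(556,-356,40),probe=(658,-7,110)).items():
    p=proj(ct,X).astype(int);print(n,p,int((d[p[1]-15:p[1]+15,p[0]-20:p[0]+20]>40).sum()))
```

```text
[434.94725202 259.18894098 304.81015056] 53.75 [-0.13219534  0.37268791  1.57545903]
262 [327. 216.]
266 [326. 220.]
270 [326. 224.]
(313, 199, 29, 57)
chamber [214 223]
[[228 228 144 143 145 145 144 146 144 229 231 231 230 231 231 232]
 [145 142 142 149 146 144 145 144 146 145 184 231 230 231 230 232]
 [147 145 145  62  43  40  42  48  44  59 147 177 230 230 231 232]
 [144  98 106  77 110 105 109 109 101  40  41  61 147 232 232 231]
 [111  53  47 104 107 109 109 127 219 134  90  44  43 231 233 230]
 [ 45  45  51  62  82 110 111 108 112 122 108 108  38  44 232 231]
 [ 47  46  35 102  69 109 109 109 106 113 109 107  87  42 199 231]
 [ 47  48 177 200 164  98 109 111 104 110 105 106  88  46  42 231]
 [ 44  46 207 236 197 107 109 110 108 111 108  65  62 120  40 227]
 [ 42  41  57 193 132 109 109 110 108  83  63  60  99 109  40 192]
 [ 45  43  36  65  60  63  61  61  62  60  63  64 129 155  46 152]
 [ 39  35  38  47  62  59  64  65  63  64  61  62 103 129  69 201]
 [ 33  37  37  37  63  61  62  63  65  64  62  63  64  64  60 229]
 [ 39  36  42  44  41  51  62  63  63  62  65  61  64  81  47 233]
 [ 42  38  42  43  44  39  46  51  68  63  62  61  40 113 214 231]
 [ 44  42  39  38  41  44  41  38  44  41  39  43  43 138 231 233]]
tape [507 322] 0
driver [361 151] 0
spool [421 200] 0
cup [498 248] 12
probe [331 172] 0
```

```bash
python3 -c "
from bench import job_done
print(job_done())"
```

```text
the job is handed in; nothing more can be done
None
```

I handed the job in at 53.8 s of the 210 s limit, with no verdict returned: the slide went to its left stop, the probe touched all three modules left to right and is back in its stand, all three balls are in the filter chamber, the cup is upright on its coaster, and the slide ended at its right stop.

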